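# Gather the drying coasters on their spindle

## Task

Three handmade coasters are drying in the sloped rack. Run the wood-handled storage spindle through the holes of all three while they still stand in the rack, going in from the low end; the holes were punched by hand off to one side of the middle, so feel your way and never force a coaster. Lift the three off together and lay the loaded spindle to rest in the two forks of the stand, one fork under the bare neck behind the collar and the other near the tip, with all the coasters hanging between the forks. Do not touch the coasters with the gripper or drop any, and leave the other things where they stand.

Things in the scene. Friction and masses are not known exactly. Their poses are not given: they have to be found in the camera images.
- coaster_low: White stoneware coaster standing in the rack at the low end, the first that the spindle meets: disc 62 mm in diameter, 6 mm thick, about 50 g, with one hole 15 mm in diameter, punched 3 to 4 mm off the disc's middle, to its -x or its +x (level in the rack); which side is not told and differs between coasters. Origin: the disc's middle. Its y is the disc's axis, in the rack pointing uphill, 15 degrees above level.
- coaster_mid: White stoneware coaster standing in the rack in the middle, 24 mm uphill of the first: disc 62 mm in diameter, 6 mm thick, about 50 g, with one hole 15 mm in diameter, punched 3 to 4 mm off the disc's middle, to its -x or its +x (level in the rack); which side is not told and differs between coasters. Origin: the disc's middle. Its y is the disc's axis, in the rack pointing uphill, 15 degrees above level.
- coaster_high: White stoneware coaster standing in the rack at the high end, 48 mm uphill of the first: disc 62 mm in diameter, 6 mm thick, about 50 g, with one hole 15 mm in diameter, punched 3 to 4 mm off the disc's middle, to its -x or its +x (level in the rack); which side is not told and differs between coasters. Origin: the disc's middle. Its y is the disc's axis, in the rack pointing uphill, 15 degrees above level.
- rack: Fixed sloped rack: steel wire, 90 x 95 mm, 122 mm tall. Origin: on the worktop under its middle, z up. Its mid line through the discs' middles rises to its +y at 15 degrees, 112 mm up over the origin. The coasters stand loosely between wire posts 17 mm to each side and as high as the discs' middles (lift 35 mm to clear), each up to 1 mm off to its -x or +x, so they are not in line; they roll aside a little if nudged.
- spindle_grip (a point): Centre of the spindle's wooden handle, 60 long (y), 18 wide (x), 24 mm high (z); it lies on the worktop, this point 12 mm up. y runs along the spindle to its tip. From here along y: handle to 30 mm, neck 8 mm in diameter to 60, collar 24 mm in diameter to 65, rod 8 mm in diameter, then a head 11 mm in diameter from 165 to the blunt end at 175 mm (its last 2 mm tapering to 9.5 mm). Empty, about 110 g.
- spindle_neck (a point): Point on the spindle's axis in the middle of the bare neck, 45 mm from the handle's centre: it rests in one fork.
- spindle_far (a point): Point on the spindle's axis 149 mm from the handle's centre, 26 mm short of the tip: it rests in the other fork.
- fork_right (a point): Seat of the fork at the -y end of the fixed stand: where the axis of a rod lying in it comes to be, 78 mm up. Axes: the stand's, z up, y to the other fork. Stand: wooden base 70 x 150 x 12 mm, two steel Y-forks 104 mm apart; prongs of 6 mm wire make a V 48 mm wide at the top, ends 17 mm above the seat. The spindle may lie either way round.
- fork_left (a point): Seat of the stand's other fork, 104 mm along the stand's +y from the first, also 78 mm above the worktop. Same axes. A crock of utensils 340 mm tall stands behind the stand, around x = 0.72, y = -0.22, leaning out to about x = 0.60: carry the spindle past it on the robot's side.
- pepper_mill: Bystander: turned wooden pepper mill, 58 mm wide, 170 mm tall. Origin: centre of its underside.
- salt_shaker: Bystander: small salt shaker, 44 mm wide, 90 mm tall. Origin: centre of its underside.
- peanut_jar: Bystander: round jar with a dark lid, 68 mm wide, 100 mm tall. Origin: centre of its underside.
Not all that is in view belongs to the job. Leave any purple or red look-alike of the coaster_mid alone.

How it is judged:
By the outcome, as a careful person would: the job done as asked, in the order asked, and still so for the second after the job is handed in, with the robot touching nothing.
It also fails if it takes over 61 s, if anything falls off the work surface, if the arm or the gripper's body presses on something with over 40 N, if the wrist force passes 120 N, or if a joint passes its speed limit or range.

## Robot

A 6-joint arm with a two-finger parallel gripper is mounted at the origin on a cart in front of the work surface, level with it; the furniture and walls round the work are solid. World frame = base frame: x ahead of the robot, y to its left, z up, the work surface at z = 0. Lengths are in m, angles in rad, forces in N, time in s.
With the tool pointing down it reaches from about 0.25 to 0.775 m from the base axis. Payload 4 kg.
Tool frame: the origin (TCP) lies midway between the tips of the shut fingers; the grasp point (between the pads) lies 19 mm behind it; z points along the fingers, y is the direction in which the jaws open and shut (so a half turn about z gives the same grasp; the last joint's range is limited). The gripper opens to 85 mm and grips with 20 to 120 N. Pads are 22 mm wide; open, the fingers measure 114 mm over their backs; the gripper's body (76 mm by 85 mm) begins 54 mm behind the grasp point. The pads swing forward as they close: fully open they stand 13 mm farther back than shut.
Start: joints at [-1.236, 0.087, 1.371, -0, 1.684, -0.103], TCP at [0.233, -0.498, 0.231] pointing down, gripper open.
Joint ranges: [-3.1, 3.1], [-0.76, 2.03], [0.27, 2.55], [-1.08, 4.22], [0.17, 2.65], [-2.57, 2.57]. Speed limits (rad/s): [2.79, 2.79, 3.14, 3.14, 3.14, 3.14].

## Interface

Orientations are given as a unit quaternion [x, y, z, w].
In Python, from rig import r, vision gives the robot as it stands.
- The arm moves only by the tool send_rows, never from a script. Its argument "commands" is one flat list of numbers, 7 for each row, row after row: the shift along the world's x, y, z in cm, then the turn, a rotation vector about the world's x, y, z in rad, then the finger opening in cm, from 0 to 8.54. In form: [dx, dy, dz, rx, ry, rz, fingers, dx, dy, dz, rx, ry, rz, fingers, ...]. A call has 1 to 12 rows; each row is the pose to reach, as a shift and turn from the pose commanded when the call began; what a row does not reach only later rows make up. A row lasts 1/12 s, in which the tool goes at most 41.7 mm and 7.16 degrees, less where a joint would pass 70% of its speed; a pose out of reach is approached as far as the arm can. A call with a gripper value outside its range is refused whole. The fingers move at their own pace and stop on an object; "grip_force" is the grip in N (left out, the last holds). Time passes only in rows, so rows that repeat a pose let the fingers close. It gives the time, the measured TCP pose, the force and the opening at its end, in the units of the state.
- r.read_state(): the state, without advancing time (a new reading comes with each control period).
- vision.get_image(name): name is "side" or "top" or "wrist"; returns a dict with "color" (400x640x3 uint8, red, green, blue), "range_z" (400x640 float32, m along the optical axis (not along the pixel's ray), 0 where there is no reading), "intrinsics" (3x3 intrinsics, pixels), "k1" (the pictures are not rectified: a ray, as slopes to the right and down, at radius r is drawn at 1 + k1 r^2 times it, then the intrinsics apply), "pose" (4x4, takes a point from camera to world coordinates). Camera axes: x right, y up, looking along -z (the intrinsics and any distortion apply to the point x, -y, -z); pixel columns grow to the right and rows downward; lengths in m; the calibration is good to about 2 mm. A picture is of the moment at which its call begins.
- r.job_done(): hands the job in, once; it reports no verdict.
The state is a dict: "clock": time; "joint_pos": joint angles; "qvel": joint speeds; "effort": joint torques, N m; "eef_pos": TCP position; "ee_rot": TCP orientation; "ft_force": force on the tool from outside, world axes, zero at the start; "torque": the same for the moment, N m; "gripper_width": finger opening in m.
Only numpy, scipy, OpenCV 4.12 (cv2) and the standard library are available. Lean on these libraries where they do the work, as an engineer would, in place of code of your own. Each camera call takes 0.05 s, during which the arm holds its last target.

## Working session

There is one attempt and no reset: what is moved stays moved. The work goes in short steps, Python scripts to look and compute and a tool call to move; the robot and the scene stay as the last step left them, time stands still between calls to the robot, and variables do not carry over. Pictures are saved under pics/ and viewed, and the job is handed in when it is done.

Besides the shell and the picture viewer there is one more tool, called after "Emit:" as name(argument=value, ...) on one line, values as JSON. send_rows: Moves the arm, as the interface text tells. Its arguments: {"type":"object","properties":{"commands":{"type":"array","items":{"type":"number"}},"grip_force":{"type":"number"}},"required":["commands"]}

```bash
ls; mkdir -p pics; python3 - <<'E'
from rig import r, vision
import cv2, numpy as np, pickle
print(r.read_state())
for n in ["side","top","wrist"]:
    im=vision.get_image(n); pickle.dump(im,open(f"pics/{n}0.pkl","wb"))
    cv2.imwrite(f"pics/{n}0.png",im["color"][:,:,::-1]); print(n,im["intrinsics"],im["k1"],im["pose"].round(3))
E
```

```text
pics
{'clock': 0.0, 'joint_pos': array([-1.23612580e+00,  8.79231816e-02,  1.37228805e+00,  4.99063014e-06,
        1.68356871e+00, -1.03108118e-01]), 'qvel': array([ 0.00026016,  0.00041016, -0.00178247, -0.00042086, -0.00075972,
        0.00079804]), 'effort': array([-1.16387004e-03, -3.51870131e+01, -3.13272035e+01, -3.40843735e-04,
        1.08780636e-02,  3.29965090e-06]), 'eef_pos': array([ 0.23298871, -0.49766045,  0.23013936]), 'ee_rot': array([ 9.76138586e-01,  2.17145724e-01, -1.23877157e-04, -1.08660508e-03]), 'ft_force': array([-0.84715598,  0.4541837 , -0.22976926]), 'torque': array([ 0.02936625,  0.01048219, -0.0543883 ]), 'gripper_width': 0.08547793543599193}
side [[374.58239071   0.         316.49464471]
 [  0.         374.58239071 202.85284043]
 [  0.           0.           1.        ]] -0.003816526638714692 [[-0.948  0.156 -0.278  0.246]
 [-0.318 -0.443  0.838  0.848]
 [ 0.008  0.883  0.47   0.609]
 [ 0.     0.     0.     1.   ]]
top [[507.27100352   0.         318.49338386]
 [  0.         507.27100352 201.65595704]
 [  0.           0.           1.        ]] 0.0007331611892888416 [[ 0.388  0.772 -0.504 -0.325]
 [-0.922  0.318 -0.223 -0.419]
 [-0.012  0.551  0.834  1.522]
 [ 0.     0.     0.     1.   ]]
wrist [[309.40204096   0.         317.17727807]
 [  0.         309.40204096 201.73208497]
 [  0.           0.           1.        ]] -0.017899744366174714 [[ 0.423  0.862  0.278  0.304]
 [-0.906  0.403  0.128 -0.465]
 [-0.002 -0.306  0.952  0.372]
 [ 0.     0.     0.     1.   ]]
```

View pics/side0.png

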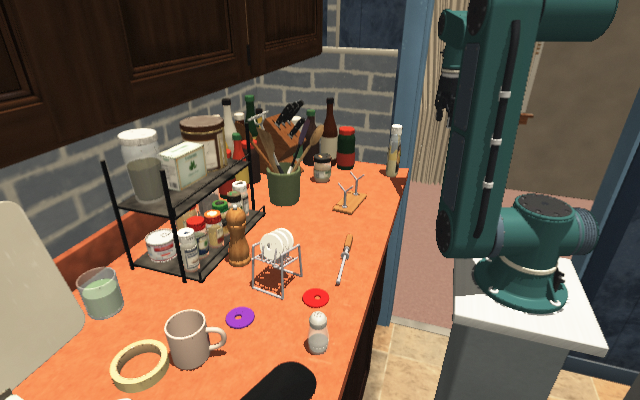

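View pics/top0.png

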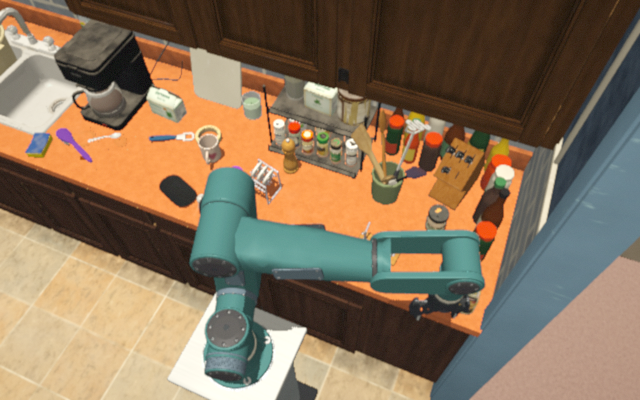

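View pics/wrist0.png

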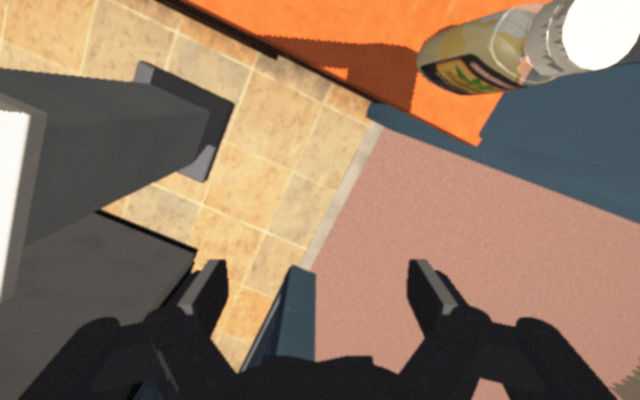

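The side view shows the spindle (handle about (349,243), tip about (338,283)), the rack with coasters (277,258) and the stand (350,197). The look-alikes are red (316,297) and purple (240,317). Next I'll zoom in and measure.

```bash
cat > h.py <<'E'
import numpy as np, cv2, pickle
def und(im,u,v):
    K=im["intrinsics"];k=im["k1"]
    xd=np.array([(u-K[0,2])/K[0,0],(v-K[1,2])/K[1,1]],float); x=xd.copy()
    for _ in range(20): x=xd/(1+k*(x@x))
    return x
def pt(im,u,v,z=None):
    "world point from depth (or z plane)"
    x=und(im,u,v);d=np.array([x[0],-x[1],-1.]);P=im["pose"]
    D=P[:3,:3]@d
    if z is None:
        s=im["range_z"][int(round(v)),int(round(u))]
    else: s=(z-P[2,3])/D[2]
    return P[:3,3]+s*D
def cloud(im):
    K=im["intrinsics"];k=im["k1"]
    v,u=np.mgrid[0:400,0:640]
    xd=np.stack([(u-K[0,2])/K[0,0],(v-K[1,2])/K[1,1]],-1);x=xd.copy()
    for _ in range(15): x=xd/(1+k*(x**2).sum(-1,keepdims=True))
    d=np.stack([x[...,0],-x[...,1],-np.ones_like(x[...,0])],-1)*im["range_z"][...,None]
    return d@im["pose"][:3,:3].T+im["pose"][:3,3]
def proj(im,p):
    P=im["pose"];q=(np.asarray(p)-P[:3,3])@P[:3,:3]
    x=np.stack([q[...,0]/-q[...,2],-q[...,1]/-q[...,2]],-1)
    x=x*(1+im["k1"]*(x**2).sum(-1,keepdims=True))
    K=im["intrinsics"]
    return x*[K[0,0],K[1,1]]+[K[0,2],K[1,2]]
def crop(im,u0,u1,v0,v1,s,name):
    c=cv2.resize(im["color"][v0:v1,u0:u1,::-1],None,fx=s,fy=s,interpolation=cv2.INTER_CUBIC);cv2.imwrite(name,c)
def load(n): return pickle.load(open(n,"rb"))
def snap(n,tag):
    from rig import vision
    im=vision.get_image(n);pickle.dump(im,open(f"pics/{n}{tag}.pkl","wb"));cv2.imwrite(f"pics/{n}{tag}.png",im["color"][:,:,::-1]);return im
E
python3 - <<'E'
from h import *
im=load("pics/side0.pkl")
crop(im,225,385,170,310,5,"pics/c0.png")
for u,v in [(349,243),(338,283),(350,205),(277,240),(316,297),(240,317),(238,250),(318,340),(320,170),(285,190)]: print(u,v,pt(im,u,v).round(3))
E
```

```text
349 243 [0.431 0.003 0.026]
338 283 [0.419 0.155 0.009]
350 205 [ 0.487 -0.235  0.014]
277 240 [0.552 0.207 0.138]
316 297 [0.457 0.211 0.001]
240 317 [0.593 0.326 0.003]
238 250 [0.682 0.166 0.053]
318 340 [0.401 0.366 0.044]
320 170 [ 0.643 -0.388  0.057]
285 190 [ 0.695 -0.174  0.064]
```

View pics/c0.png

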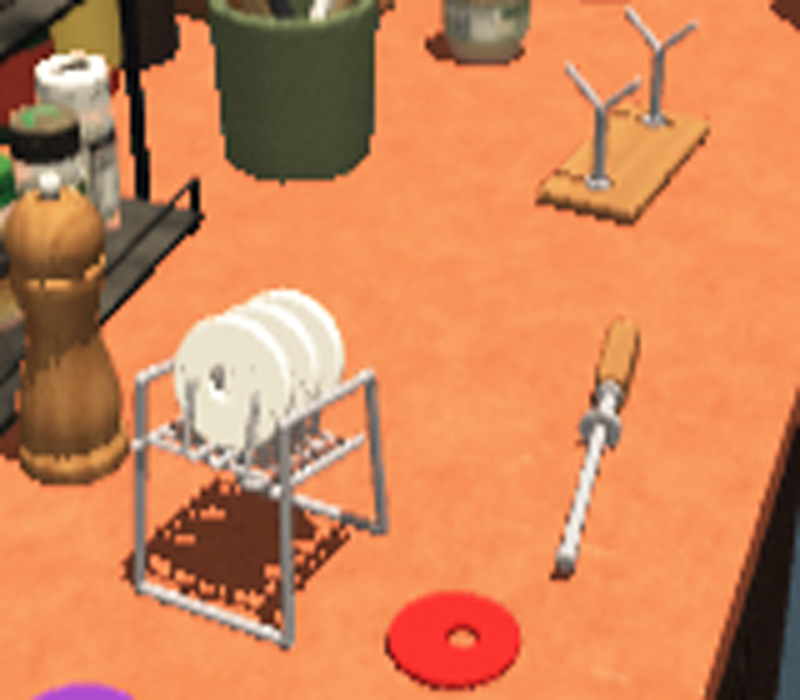

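```bash
python3 - <<'E'
from h import *
im=load("pics/side0.pkl");C=cloud(im);c=im["color"].astype(int)
# coasters: whiteish, z>0.08 near rack
m=(C[...,2]>0.07)&(C[...,2]<0.16)&(abs(C[...,0]-.55)<.08)&(abs(C[...,1]-.2)<.08)
w=m&(c.min(-1)>150)
P=C[w];print(len(P),P.min(0),P.max(0))
f=lambda L:[print(p,pt(im,225+p[0]/5,170+p[1]/5).round(3)) for p in L]
print("coaster faces");f([(200,340),(240,400),(260,350),(200,400),(230,330),(305,330),(335,350),(318,360)])
print("rack top corners");f([(142,377),(372,377),(372,440),(140,440),(288,425),(285,485),(288,640),(140,585),(380,530),(190,385),(255,400)])
print("spindle");f([(622,330),(615,380),(610,360),(606,392),(600,425),(600,440),(585,490),(566,560)])
print("forks");f([(600,180),(600,105),(570,68),(636,82),(655,120),(659,45),(630,12),(692,27),(540,195),(632,215),(705,128),(640,105)])
print("red");f([(400,640),(510,640)])
E
```

```text
892 [0.518401   0.15163975 0.07157176] [0.60850141 0.24296315 0.14993459]
coaster faces
(200, 340) [0.583 0.204 0.135]
(240, 400) [0.56  0.214 0.113]
(260, 350) [0.552 0.207 0.138]
(200, 400) [0.581 0.212 0.108]
(230, 330) [0.567 0.204 0.144]
(305, 330) [0.54  0.182 0.136]
(335, 350) [0.532 0.166 0.117]
(318, 360) [0.541 0.165 0.108]
rack top corners
(142, 377) [0.604 0.222 0.121]
(372, 377) [0.517 0.159 0.1  ]
(372, 440) [0.518 0.157 0.062]
(140, 440) [0.606 0.226 0.089]
(288, 425) [0.547 0.191 0.087]
(285, 485) [0.528 0.238 0.091]
(288, 640) [0.527 0.243 0.005]
(140, 585) [0.61  0.231 0.005]
(380, 530) [0.515 0.155 0.005]
(190, 385) [0.584 0.215 0.117]
(255, 400) [0.549 0.22  0.12 ]
spindle
(622, 330) [ 0.439 -0.032  0.026]
(615, 380) [0.431 0.011 0.021]
(610, 360) [ 0.437 -0.001  0.026]
(606, 392) [0.434 0.019 0.018]
(600, 425) [0.429 0.05  0.018]
(600, 440) [0.427 0.059 0.015]
(585, 490) [0.423 0.103 0.016]
(566, 560) [0.419 0.155 0.013]
forks
(600, 180) [ 0.499 -0.215  0.019]
(600, 105) [ 0.501 -0.214  0.074]
(570, 68) [ 0.523 -0.218  0.095]
(636, 82) [ 0.478 -0.211  0.095]
(655, 120) [ 0.485 -0.313  0.019]
(659, 45) [ 0.487 -0.32   0.073]
(630, 12) [ 0.511 -0.328  0.091]
(692, 27) [ 0.464 -0.317  0.091]
(540, 195) [ 0.536 -0.202  0.007]
(632, 215) [ 0.472 -0.195  0.007]
(705, 128) [ 0.454 -0.34   0.005]
(640, 105) [ 0.502 -0.341  0.015]
red
(400, 640) [0.478 0.228 0.007]
(510, 640) [0.43  0.211 0.007]
```

Face slope puts uphill at +y, so the low end is at y≈0.15 and the spindle already points +y. The spindle is the only thing with a wooden handle and rod at (349,243). I'll move over it, with the camera on the tip side.

Emit:
send_rows(commands=[19.7,43,1,0,0,1.239,8.5,19.7,43,1,0,0,1.239,8.5,19.7,43,1,0,0,1.239,8.5,19.7,43,1,0,0,1.239,8.5,19.7,43,1,0,0,1.239,8.5,19.7,43,1,0,0,1.239,8.5,19.7,43,1,0,0,1.239,8.5,19.7,43,1,0,0,1.239,8.5,19.7,43,1,0,0,1.239,8.5,19.7,43,1,0,0,1.239,8.5,19.7,43,1,0,0,1.239,8.5,19.7,43,1,0,0,1.239,8.5], grip_force=60)

```text
clock: 1.15
eef_pos: [0.4312, -0.0636, 0.2412]
ee_rot: [0.667, 0.745, 0.001, -0.001]
ft_force: [1.2, -0.2, 0.0]
gripper_width: 0.0848
```

```bash
python3 - <<'E'
from h import *
from rig import r
im=snap("wrist","1"); snap("side","1"); snap("top","1"); s=r.read_state();print(s["clock"],s["eef_pos"],s["ee_rot"],s["joint_pos"])
E
```

```text
1.3 [ 0.43016918 -0.06721316  0.24099431] [ 6.67488852e-01  7.44619648e-01 -4.14676080e-04 -2.03334504e-04] [-2.84931796e-01 -1.72471662e-01  1.60164354e+00 -5.78730193e-04
  1.71314534e+00 -3.94147272e-01]
```

View pics/wrist1.png

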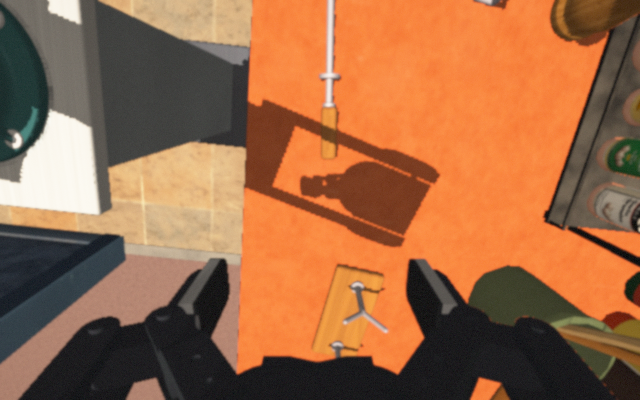

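View pics/top1.png

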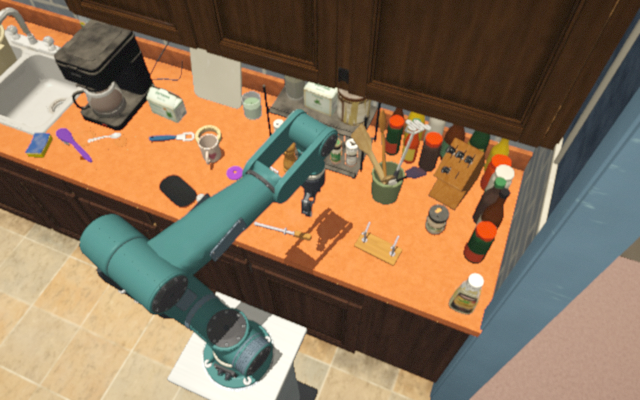

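Wrist view: handle (329,105–158), collar (330,76), rod going off the top edge, stand at (350,310). I'll measure both from this picture.

```bash
python3 - <<'E'
from h import *
im=load("pics/wrist1.pkl")
print(im["pose"].round(3))
for u,v,z in [(329.5,158,.024),(329,107,.024),(329,132,.024),(330,76,.013),(330.5,40,.012),(331,4,.012)]: print(u,v,pt(im,u,v).round(4),pt(im,u,v,z).round(4))
crop(im,300,400,255,365,6,"pics/c1.png")
c=im["color"]; 
# rod center per row
C=cloud(im)
for v in list(range(2,70,6))+list(range(112,156,5)):
    row=c[v,300:360].astype(int); 
    bg=(row[:,0]>200)&(row[:,2]<110)&(row[:,1]>80)
    m=~((row[:,0]-row[:,2])>110) if v<80 else (C[v,300:360,2]>.015)
    u=300+np.where(m)[0]
    print(v,u.min() if len(u) else 0,u.max() if len(u) else 0, pt(im,u.mean(),v,.012 if v<80 else .024).round(4) if len(u) else "")
E
```

```text
[[ 0.994 -0.105 -0.034  0.423]
 [ 0.111  0.947  0.302  0.014]
 [ 0.001 -0.304  0.953  0.383]
 [ 0.     0.     0.     1.   ]]
329.5 158 [ 0.4439 -0.0454  0.0233] [ 0.4439 -0.0452  0.024 ]
329 107 [0.4365 0.0113 0.0213] [0.4364 0.0113 0.024 ]
329 132 [ 0.4396 -0.0157  0.0254] [ 0.4397 -0.0158  0.024 ]
330 76 [0.4335 0.0434 0.0243] [0.4339 0.0443 0.013 ]
330.5 40 [0.4299 0.08   0.0159] [0.43   0.0807 0.012 ]
331 4 [0.4262 0.1139 0.0157] [0.4263 0.1149 0.012 ]
2 327 334 [0.4255 0.1167 0.012 ]
8 327 334 [0.4262 0.1112 0.012 ]
14 327 334 [0.4269 0.1056 0.012 ]
20 327 334 [0.4276 0.0999 0.012 ]
26 327 334 [0.4283 0.0942 0.012 ]
32 326 333 [0.4279 0.0883 0.012 ]
38 326 334 [0.4292 0.0826 0.012 ]
44 326 333 [0.4294 0.0766 0.012 ]
50 326 333 [0.4301 0.0707 0.012 ]
56 326 334 [0.4314 0.0648 0.012 ]
62 326 333 [0.4316 0.0587 0.012 ]
68 326 333 [0.4323 0.0525 0.012 ]
112 321 336 [0.4365 0.0059 0.024 ]
117 321 336 [0.4371 0.0006 0.024 ]
122 321 336 [ 0.4378 -0.0049  0.024 ]
127 321 336 [ 0.4384 -0.0103  0.024 ]
132 321 336 [ 0.4391 -0.0158  0.024 ]
137 321 336 [ 0.4398 -0.0214  0.024 ]
142 321 335 [ 0.4399 -0.0271  0.024 ]
147 321 335 [ 0.4406 -0.0328  0.024 ]
152 321 335 [ 0.4413 -0.0385  0.024 ]
```

View pics/c1.png

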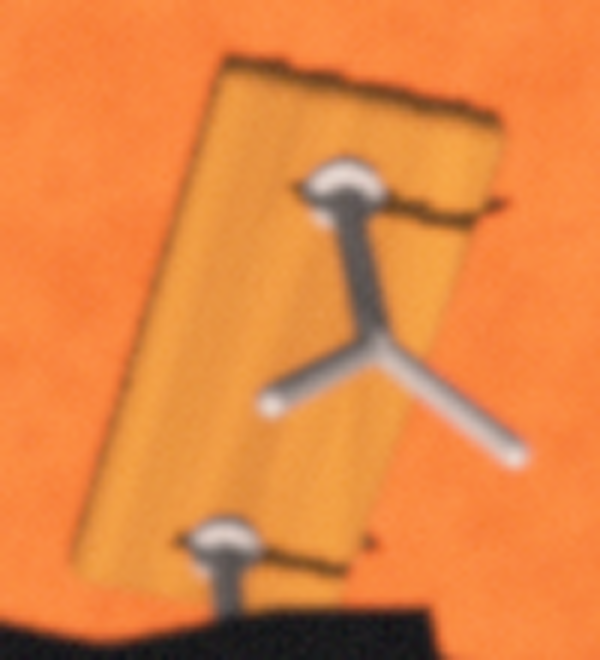

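```bash
python3 - <<'E'
from h import *
im=load("pics/wrist1.pkl")
g=lambda a,b,z=None:pt(im,300+a/6,255+b/6,z).round(4)
print("base plates",g(345,190,.014),g(226,545,.014))
print("base top edge corners",g(228,62,.012),g(500,122,.012),g(80,565,.012))
print("fork left V bottom",g(375,345),g(375,345,.078),"prong ends",g(270,405),g(515,455),g(270,405,.095),g(515,455,.095))
im=load("pics/side1.pkl")
crop(im,320,385,165,220,10,"pics/c2.png")
E
```

```text
base plates [ 0.5046 -0.219   0.014 ] [ 0.4907 -0.3222  0.014 ]
base top edge corners [ 0.4738 -0.1903  0.012 ] [ 0.5374 -0.1988  0.012 ] [ 0.4558 -0.3341  0.012 ]
fork left V bottom [ 0.503 -0.217  0.072] [ 0.5015 -0.2126  0.078 ] prong ends [ 0.4797 -0.2156  0.0947] [ 0.5276 -0.2224  0.0941] [ 0.4797 -0.2153  0.095 ] [ 0.5273 -0.2217  0.095 ]
```

View pics/c2.png

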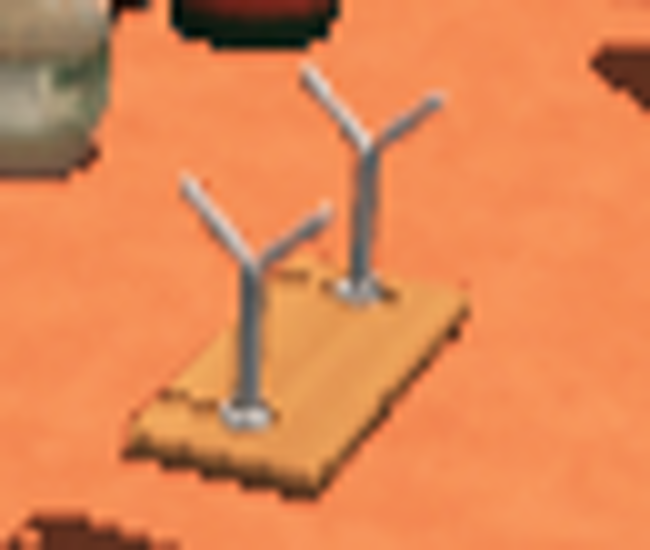

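```bash
python3 - <<'E'
import numpy as np
from scipy.spatial.transform import Rotation as R
r=np.array([.99,-.14,0]);r/=np.linalg.norm(r)
print((R.from_rotvec(r*.83)*R.from_rotvec([0,0,-.246])).as_rotvec())
E
```

```text
[ 0.83187041 -0.01454476 -0.23168513]
```

Emit:
send_rows(commands=[11.6,14.8,-10,0.832,-0.015,-0.232,8.5,11.6,14.8,-10,0.832,-0.015,-0.232,8.5,11.6,14.8,-10,0.832,-0.015,-0.232,8.5,11.6,14.8,-10,0.832,-0.015,-0.232,8.5,11.6,14.8,-10,0.832,-0.015,-0.232,8.5,11.6,14.8,-10,0.832,-0.015,-0.232,8.5,11.6,14.8,-13,0.832,-0.015,-0.232,8.5,11.6,14.8,-13,0.832,-0.015,-0.232,8.5,11.6,14.8,-13,0.832,-0.015,-0.232,8.5,11.6,14.8,-13,0.832,-0.015,-0.232,8.5])

```text
clock: 2.13
eef_pos: [0.5469, 0.0786, 0.1126]
ee_rot: [0.691, 0.6, 0.305, -0.263]
ft_force: [0.8, 0.1, 0.6]
gripper_width: 0.0848
```

```bash
python3 - <<'E'
from h import *
from rig import r
im=snap("wrist","2");s=r.read_state();print(s["clock"],s["eef_pos"],s["ee_rot"],s["joint_pos"])
E
```

```text
2.1833 [0.54755156 0.07889382 0.1138548 ] [ 0.69061136  0.60087585  0.30563919 -0.26189472] [-0.40448661  0.21055443  1.69261486  0.79395897  1.52807395 -0.42340524]
```

View pics/wrist2.png

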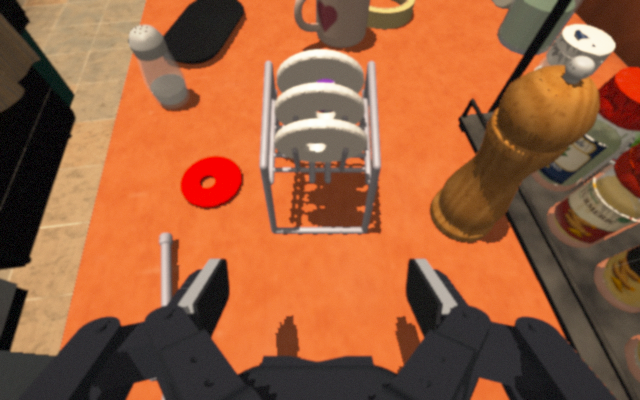

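```bash
python3 - <<'E'
from h import *
im=load("pics/wrist2.pkl")
crop(im,260,385,40,165,6,"pics/c3.png")
E
```

```text
(no output)
```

View pics/c3.png

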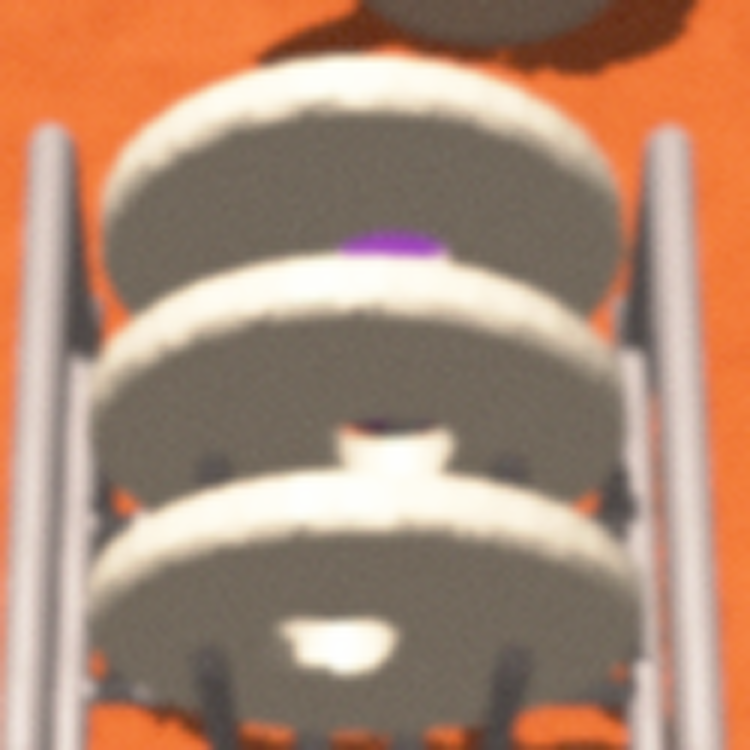

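```bash
python3 - <<'E'
from h import *
im=load("pics/wrist2.pkl");C=cloud(im)
def reg(x0,x1,y0,y1):
    m=np.zeros((400,640),bool);m[int(40+y0/6):int(40+y1/6)+1,int(260+x0/6):int(260+x1/6)+1]=1;return m
def plane(P):
    for _ in range(5):
        c=P.mean(0);u,s,v=np.linalg.svd(P-c,full_matrices=False);d=(P-c)@v[2];P=P[abs(d)<2.5*max(d.std(),.0003)]
    n=v[2]*np.sign(v[2][1]);return c,n,d.std(),len(P)
fl={}
for nm,L in {"low":[(180,560,550,600),(230,430,675,700),(420,560,600,640)],"mid":[(180,560,335,400),(180,310,400,450),(470,560,400,440)],"high":[(180,560,130,210),(150,310,200,235),(460,570,200,250)]}.items():
    m=sum(reg(*l) for l in L)>0
    c=im["color"].astype(int); m&=(c.max(-1)<150)&(c.max(-1)>80)
    P=C[m];c0,n,s,k=plane(P);fl[nm]=(c0,n);print(nm,c0.round(4),n.round(3),s.round(5),k)
fl_n=np.mean([fl[k][1] for k in fl],0);print(fl_n)
X=np.array([.99,-.14,0])
N=fl_n/np.linalg.norm(fl_n); X=np.cross(N,[0,0,1]);X/=np.linalg.norm(X);print("N",N,"X",X, "slope",np.degrees(np.arcsin(N[2])),"yaw",np.arctan2(N[0],N[1]))
def hit(a,b,pl,n=N):
    x=und(im,260+(a+.5)/6-.5,40+(b+.5)/6-.5);D=im["pose"][:3,:3]@np.array([x[0],-x[1],-1.]);o=im["pose"][:3,3]
    return o+D*((pl-o)@n)/(D@n)
Y=np.cross(X,N)*1.0
for nm,pts in {"low":dict(L=(88,600),R=(641,605),hL=(281,630),hR=(398,635),hb=(340,672),rb=(365,735)),"mid":dict(L=(90,410),R=(630,420),hL=(337,435),hR=(455,437),ht=(395,416)),"high":dict(L=(102,235),R=(622,238),hL=(340,250),hR=(449,255),ht=(392,232))}.items():
    c0=fl[nm][0]
    for k,(a,b) in pts.items():
        h=hit(a,b,c0);print(nm,k,h.round(4),"lat %.2f up %.2f along %.2f"%(1e3*h@X,1e3*h@Y,1e3*h@N))
E
```

```text
low [0.5622 0.1561 0.1143] [0.135 0.942 0.306] 0.00025 914
mid [0.5631 0.1783 0.1242] [0.134 0.943 0.306] 0.00033 1019
high [0.5671 0.1999 0.1323] [0.134 0.942 0.307] 0.00039 1106
[0.1344074  0.9424459  0.30615269]
N [0.13440746 0.94244633 0.30615283] X [ 0.98998296 -0.14118692  0.        ] slope 17.827534439725255 yaw 0.14166023866146307
low L [0.5314 0.16   0.1157] lat 503.50 up 38.70 along 257.65
low R [0.5893 0.1521 0.1145] lat 561.90 up 37.47 along 257.65
low hL [0.5516 0.1597 0.1079] lat 523.55 up 30.51 along 257.65
low hR [0.5644 0.1583 0.1066] lat 536.41 up 29.10 along 257.65
low hb [0.5586 0.1626 0.0959] lat 530.01 up 17.87 along 257.65
low rb [0.5627 0.1688 0.0748] lat 533.20 up -4.27 along 257.65
mid L [0.5338 0.184  0.1193] lat 502.50 up 34.73 along 281.70
mid R [0.5931 0.1762 0.1173] lat 562.28 up 32.61 along 281.70
mid hL [0.561  0.1819 0.1139] lat 529.67 up 29.08 along 281.70
mid hR [0.5742 0.1801 0.1135] lat 543.04 up 28.65 along 281.70
mid ht [0.5672 0.1797 0.118 ] lat 536.10 up 33.41 along 281.70
high L [0.5374 0.207  0.1238] lat 502.81 up 31.88 along 305.17
high R [0.5964 0.1987 0.1233] lat 562.34 up 31.41 along 305.17
high hL [0.5645 0.204  0.121 ] lat 530.01 up 28.94 along 305.17
high hR [0.5771 0.2025 0.1201] lat 542.69 up 27.98 along 305.17
high ht [0.5702 0.2021 0.1243] lat 535.94 up 32.47 along 305.17
```

Emit:
send_rows(commands=[0.3,1,-5.5,0.366,-0.052,0,8.5,0.3,1,-5.5,0.366,-0.052,0,8.5,0.3,1,-5.5,0.366,-0.052,0,8.5,0.3,1,-5.5,0.366,-0.052,0,8.5,0.3,1,-5.5,0.366,-0.052,0,8.5])

```text
clock: 2.6
eef_pos: [0.55, 0.0894, 0.0568]
ee_rot: [0.624, 0.542, 0.426, -0.369]
ft_force: [0.5, 0.1, 0.7]
gripper_width: 0.0846
```

```bash
python3 - <<'E'
from h import *
from rig import r
im=snap("wrist","3");s=r.read_state();print(s["clock"],s["eef_pos"],s["ee_rot"],s["joint_pos"])
crop(im,245,375,50,200,5,"pics/c4.png")
E
```

```text
2.65 [0.55076492 0.08940673 0.05838046] [ 0.62284259  0.54312903  0.42656896 -0.36758248] [-0.49496463  0.4677172   1.73408913  1.06391727  1.61445908 -0.71568283]
```

View pics/wrist3.png

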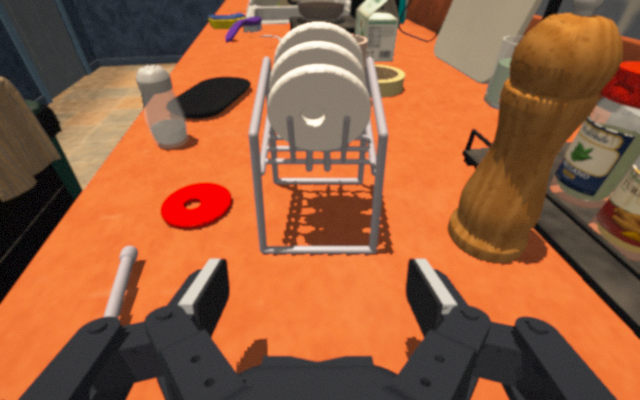

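View pics/c4.png

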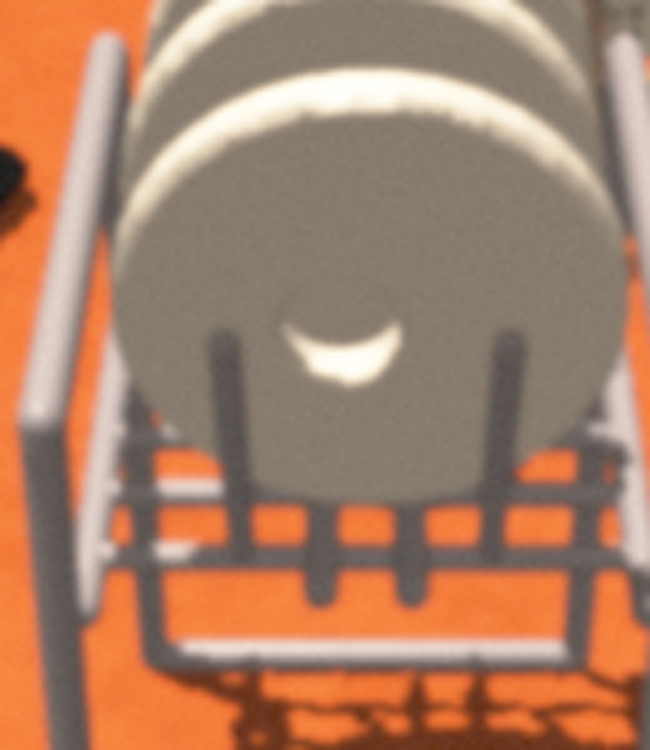

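```bash
python3 - <<'E'
from h import *
im=load("pics/wrist3.pkl");C=cloud(im);col=im["color"].astype(int)
m=np.zeros((400,640),bool);m[75:130,275:355]=1
m&=(abs(col.max(-1)-col.min(-1))<40)&(col.max(-1)<165)
P=C[m]
for _ in range(8):
    c=P.mean(0);u,s,v=np.linalg.svd(P-c,full_matrices=False);d=(P-c)@v[2];P=P[abs(d)<2.5*max(d.std(),.0003)]
n=v[2]*np.sign(v[2][1]);print(c,n,d.std(),len(P),"slope",np.degrees(np.arcsin(n[2])),"yaw",np.arctan2(n[0],n[1]))
print("cam",im["pose"])
N=n;X=np.cross(N,[0,0,1]);X/=np.linalg.norm(X);Y=np.cross(X,N)
def hit(a,b):
    x=und(im,245+(a+.5)/5-.5,50+(b+.5)/5-.5);D=im["pose"][:3,:3]@np.array([x[0],-x[1],-1.]);o=im["pose"][:3,3]
    return o+D*((c-o)@N)/(D@N)
X0=np.array([.98998,-.14119,0])
for k,p in dict(L=(113,270),R=(628,270),T=(365,108),B=(370,503),hL=(283,322),hR=(402,322),hb=(345,386)).items():
    h=hit(*p);print(k,h.round(4),"lat %.2f (X0 %.2f) up %.2f"%(1e3*h@X,1e3*h@X0,1e3*h@Y))
E
```

```text
[0.55881211 0.15665623 0.11386605] [0.13519208 0.93867875 0.3171834 ] 0.0004917598705104663 3460 slope 18.492673872890748 yaw 0.1430401877327669
cam [[ 0.98998335  0.08820702 -0.11023829  0.53537892]
 [-0.14117706  0.62628964 -0.76670094 -0.01384285]
 [ 0.0014127   0.77458428  0.63246912  0.1809524 ]
 [ 0.          0.          0.          1.        ]]
L [0.5315 0.161  0.1126] lat 503.11 (X0 503.43) up 32.20
R [0.5899 0.1526 0.1127] lat 562.10 (X0 562.42) up 32.35
T [0.5591 0.1503 0.1325] lat 531.94 (X0 532.25) up 53.16
B [0.5626 0.1692 0.0751] lat 532.74 (X0 533.08) up -7.35
hL [0.5508 0.1607 0.1053] lat 522.26 (X0 522.59) up 24.50
hR [0.5648 0.1587 0.1053] lat 536.39 (X0 536.72) up 24.53
hb [0.5585 0.1629 0.0955] lat 529.53 (X0 529.86) up 14.21
```

```bash
python3 - <<'E'
from h import *
for f in ["wrist1","wrist2","wrist3","side1"]:
    im=load(f"pics/{f}.pkl");C=cloud(im);col=im["color"].astype(int)
    m=(col[...,0]>200)&(col[...,2]<110)&(col[...,1]>80)&(abs(C[...,2])<.03)&(im["range_z"]>0)
    m&=(C[...,0]>.38)&(C[...,0]<.66)&(abs(C[...,1])<.4)
    P=C[m]
    for _ in range(5):
        c=P.mean(0);u,s,v=np.linalg.svd(P-c,full_matrices=False);d=(P-c)@v[2];P=P[abs(d)<2.5*d.std()]
    print(f,c.round(4),(v[2]*np.sign(v[2][2])).round(4),d.std())
im=load("pics/side1.pkl");C=cloud(im);col=im["color"].astype(int)
u,v=(225+240/5,170+390/5);m=np.zeros((400,640),bool);m[236:255,261:282]=1;m&=col.min(-1)>160
P=C[m]
for _ in range(6):
    c=P.mean(0);_,s,v=np.linalg.svd(P-c,full_matrices=False);d=(P-c)@v[2];P=P[abs(d)<2.*d.std()]
print(c,v[2],d.std(),len(P))
E
```

```text
wrist1 [ 0.5221 -0.0435 -0.0008] [2.e-04 6.e-04 1.e+00] 0.000737448614303504
wrist2 [ 0.5091  0.159  -0.0008] [-1.e-04  5.e-04  1.e+00] 0.0006187158141195924
wrist3 [ 0.5103  0.1581 -0.0008] [-1.e-04 -9.e-04  1.e+00] 0.000496641609055903
side1 [0.5085 0.1333 0.0018] [3.0e-04 1.2e-03 1.0e+00] 0.0010079165876408264
[0.56484212 0.20976937 0.12481785] [-0.1330511  -0.93990971 -0.31443146] 0.0012132614291134965 299
```

```bash
cat >> h.py <<'E'
from scipy.spatial.transform import Rotation as R
def Rtool(d):
    "tool rotation with x along spindle dir d, y level"
    d=np.asarray(d,float)/np.linalg.norm(d); y=np.cross(d,[0,0,1]); y/=np.linalg.norm(y); z=np.cross(d,y)
    return R.from_matrix(np.stack([d,y,z],1))
def delta(p,Rt,s=None):
    if s is None:
        from rig import r; s=r.read_state()
    dp=100*(np.asarray(p)-s["eef_pos"]); w=(Rt*R.from_quat(s["ee_rot"]).inv()).as_rotvec()
    print("t %.2f d cm"%s["clock"],dp.round(2),"rot",w.round(3),"deg %.1f"%np.degrees(np.linalg.norm(w)),"F",s["ft_force"].round(2),"w",round(s["gripper_width"],4))
E
python3 - <<'E'
from h import *
d=np.array([-.106,.994,0])
print(Rtool(d).as_matrix().round(2))
delta([.4393,-.017,.08],Rtool(d))
E
```

```text
[[-0.11  0.99  0.  ]
 [ 0.99  0.11  0.  ]
 [ 0.    0.   -1.  ]]
t 2.65 d cm [-11.15 -10.64   2.16] rot [-1.199  0.025  0.213] deg 69.8 F [ 0.25 -0.84  1.06] w 0.0849
```

Emit:
send_rows(commands=[0,-4,6,-0.12,0,0.02,8.5,-2,-7,9,-0.25,0.0,0.05,8.5,-4,-9,10,-0.37,0.01,0.07,8.5,-7,-10.6,10,-0.49,0.01,0.09,8.5,-11.1,-10.6,10,-0.6,0.01,0.11,8.5,-11.1,-10.6,9,-0.72,0.015,0.13,8.5,-11.1,-10.6,8,-0.84,0.02,0.15,8.5,-11.1,-10.6,7,-0.96,0.02,0.17,8.5,-11.1,-10.6,6,-1.08,0.025,0.19,8.5,-11.1,-10.6,5,-1.199,0.025,0.213,8.5,-11.1,-10.6,4,-1.199,0.025,0.213,8.5,-11.1,-10.6,3,-1.199,0.025,0.213,8.5])

```text
clock: 3.65
eef_pos: [0.44, -0.0141, 0.0901]
ee_rot: [0.668, 0.744, 0.004, 0.002]
ft_force: [-0.2, -0.8, 1.0]
gripper_width: 0.0851
```

```bash
python3 - <<'E'
from h import *
im=snap("wrist","4")
delta([.4393,-.017,.003],Rtool([-.106,.994,0]))
for v in (270,290,310,330): print([ (u,im["range_z"][v,u].round(3)) for u in (300,318,330)])
E
```

```text
t 3.70 d cm [ 0.13 -0.2  -8.37] rot [-0.004  0.002  0.002] deg 0.3 F [-1.12  0.05 -1.09] w 0.0854
[(300, np.float32(0.263)), (318, np.float32(0.263)), (330, np.float32(0.262))]
[(300, np.float32(0.268)), (318, np.float32(0.269)), (330, np.float32(0.269))]
[(300, np.float32(0.276)), (318, np.float32(0.275)), (330, np.float32(0.275))]
[(300, np.float32(0.283)), (318, np.float32(0.281)), (330, np.float32(0.282))]
```

View pics/wrist4.png

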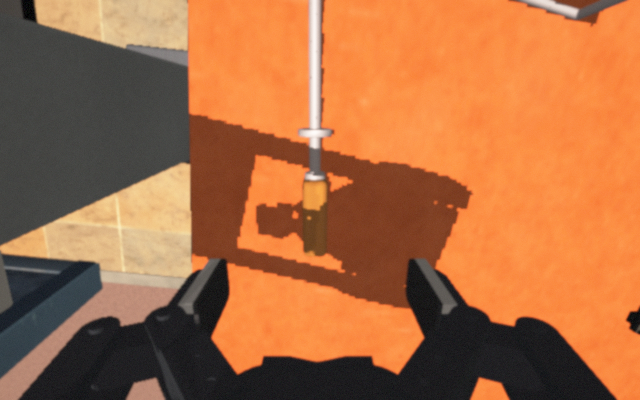

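```bash
python3 - <<'E'
from h import *
im=load("pics/wrist4.pkl")
for u,v,z in [(315,179,.024),(314,255,.013),(315.5,132,.024),(315,215,.024),(316,100,.016),(316,20,.016)]: print(u,v,pt(im,u,v).round(4),pt(im,u,v,z).round(4))
print(proj(im,[.4393,-.017,.012]))
E
```

```text
315 179 [0.4363 0.0123 0.019 ] [0.4362 0.0135 0.024 ]
314 255 [ 0.4415 -0.0448  0.0235] [ 0.442  -0.0502  0.013 ]
315.5 132 [0.4332 0.0452 0.0239] [0.4332 0.0452 0.024 ]
315 215 [ 0.4389 -0.0123  0.0252] [ 0.4389 -0.0128  0.024 ]
316 100 [0.4315 0.0653 0.0147] [0.4315 0.0653 0.016 ]
316 20 [0.4306 0.0633 0.2321] [0.4265 0.1124 0.016 ]
[314.89547733 214.8118897 ]
```

Emit:
send_rows(commands=[0.1,-0.2,-4,0,0,0,8.5,0.1,-0.2,-7.5,0,0,0,8.5,0.1,-0.2,-8.3,0,0,0,8.5,0.1,-0.2,-8.3,0,0,0,8.5,0.1,-0.2,-8.3,0,0,0,3,0.1,-0.2,-8.3,0,0,0,1.5,0.1,-0.2,-8.3,0,0,0,1,0.1,-0.2,-8.3,0,0,0,1,0.1,-0.2,-8.3,0,0,0,1,0.1,-0.2,-8.3,0,0,0,1], grip_force=110)

```text
clock: 4.53
eef_pos: [0.4403, -0.0183, 0.0048]
ee_rot: [0.67, 0.742, 0.001, -0.0]
ft_force: [0.1, -0.3, 0.7]
gripper_width: 0.0153
```

Emit:
send_rows(commands=[0,0,0,0,0,0,0.5,0,0,0,0,0,0,0.5,0,0,2,0,0,0,0.5,0,0,4,0,0,0,0.5,0,0,7,0,0,0,0.5,0,0,10,0,0,0,0.5,0,0,10,0,0,0,0.5], grip_force=110)

```text
clock: 5.12
eef_pos: [0.4431, -0.0187, 0.1098]
ee_rot: [0.67, 0.742, 0.004, 0.004]
ft_force: [1.2, -0.5, 0.0]
gripper_width: 0.0155
```

```bash
python3 - <<'E'
from h import *
im=snap("wrist","5"); snap("side","5")
delta([.4393,-.017,.103],Rtool([-.106,.994,0]))
E
```

```text
t 5.22 d cm [-0.07  0.12 -0.15] rot [-0.003  0.002  0.004] deg 0.3 F [-0.03  0.46 -1.53] w 0.0155
```

View pics/wrist5.png

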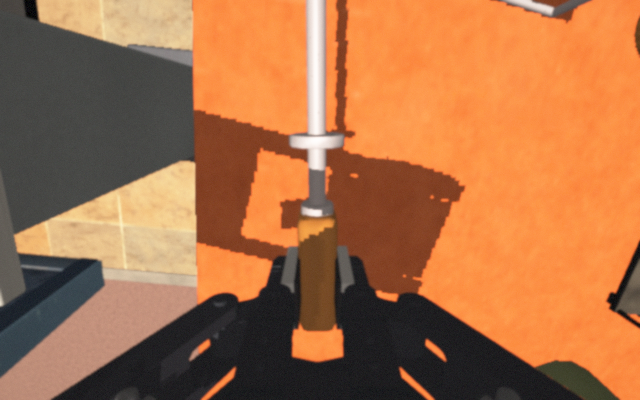

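View pics/side5.png

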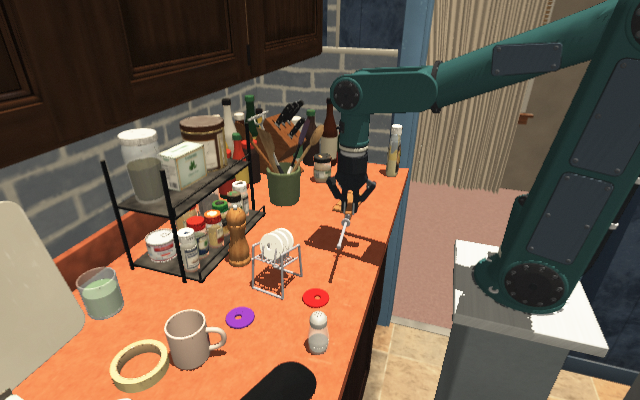

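```bash
cat >> h.py <<'E'
def rodfit(im,v0=4,v1=122,u0=295,u1=340,far=.30):
    "axis of rod in camera frame (x right,y down,z fwd)-> returns world point & dir"
    Z=im["range_z"];K=im["intrinsics"];pts=[]
    for v in range(v0,v1,3):
        z=Z[v,u0:u1]
        d=np.abs(z-np.median(z[z>0])) ; m=(z>0)&(z<far)
        if m.sum()<4: continue
        u=u0+np.where(m)[0]; 
        zz=np.median(np.sort(z[m])[:max(3,m.sum()//2)])
        x=und(im,(u.min()+u.max())/2,v); s=zz+.004
        pts.append(im["pose"][:3,3]+im["pose"][:3,:3]@(np.array([x[0],-x[1],-1])*s))
    P=np.array(pts);c=P.mean(0);_,_,w=np.linalg.svd(P-c);d=w[0]*np.sign(w[0][1]);res=(P-c)-np.outer((P-c)@d,d)
    return c,d,np.sqrt((res**2).sum(1).mean()),len(P)
E
python3 - <<'E'
from h import *
from rig import r
im=load("pics/wrist5.pkl")
print(im["range_z"][[10,50,90,120,140],317], im["range_z"][[10,50,90],290])
c,d,e,n=rodfit(im,far=.22);print(c,d,e,n,"elev deg",np.degrees(np.arcsin(d[2])))
s=r.read_state();p=s["eef_pos"];T=R.from_quat(s["ee_rot"])
print("pose now cam",im["pose"][:3,3],"tcp",p)
print("dir tool",T.inv().apply(d),"pt tool",T.inv().apply(c-p))
# collar
for v in (137,141,145): print(T.inv().apply(pt(im,317,v)-p))
print("handle ends",T.inv().apply(pt(im,317,222)-p),T.inv().apply(pt(im,317,325)-p))
E
```

```text
[0.11571877 0.11893973 0.1249194  0.12705378 0.12163994] [0.22071156 0.22806981 0.2365716 ]
[0.43345113 0.0741302  0.11538711] [-0.10438154  0.99428737 -0.02229614] 0.0002721027376689196 40 elev deg -1.2775806945895432
pose now cam [0.43379744 0.05898664 0.25159599] tcp [ 0.43999948 -0.0181869   0.10454396]
dir tool [ 0.99969355 -0.00265575  0.02461191] pt tool [ 0.092529    0.00290762 -0.0106222 ]
[ 0.06448961  0.00297733 -0.02370723]
[ 0.06303271  0.00296955 -0.02450326]
[ 0.06138331  0.00297375 -0.02378857]
handle ends [ 0.02811671  0.00295463 -0.02226714] [-0.02462565  0.00289248 -0.02377366]
```

```bash
python3 - <<'E'
from h import *
from rig import r,vision
O=[]
for i in range(6):
    s0=r.read_state();im=vision.get_image("wrist");s=r.read_state();
    c,d,e,n=rodfit(im,far=.22)
    T0=R.from_quat(s["ee_rot"]);P=im["pose"]
    print(s["eef_pos"].round(4),s["ee_rot"].round(4),s["joint_pos"].round(4)[:3],P[:3,3].round(4),(T0.inv().apply(P[:3,3]-s["eef_pos"])*1e3).round(1),d.round(4),R.from_matrix(P[:3,:3]).as_rotvec().round(4))
E
```

```text
[ 0.4388 -0.018   0.1029] [ 6.702e-01  7.422e-01  6.000e-04 -1.700e-03] [-0.1723 -0.098   1.8136] [0.4319 0.0593 0.2466] [  78.     0.9 -143.4] [-0.1025  0.9943 -0.0278] [-0.3085 -0.0175  0.1   ]
[ 0.4381 -0.0179  0.1019] [ 0.6702  0.7422 -0.     -0.0026] [-0.1724 -0.0972  1.8149] [0.4312 0.0594 0.245 ] [  78.1    0.5 -142.8] [-0.1041  0.9942 -0.0285] [-0.3077 -0.0139  0.1005]
[ 0.4378 -0.0179  0.1014] [ 6.702e-01  7.422e-01 -3.000e-04 -3.100e-03] [-0.1724 -0.0967  1.8154] [0.4308 0.0594 0.244 ] [  78.2    0.3 -142.3] [-0.1001  0.9944 -0.0341] [-0.3072 -0.0117  0.1008]
[ 0.4377 -0.0179  0.1013] [ 6.702e-01  7.422e-01 -4.000e-04 -3.200e-03] [-0.1725 -0.0965  1.8155] [0.4307 0.0594 0.2436] [  78.2    0.2 -142. ] [-0.0973  0.9949 -0.0278] [-0.307  -0.0107  0.1009]
[ 0.4379 -0.0179  0.1014] [ 6.702e-01  7.422e-01 -3.000e-04 -3.100e-03] [-0.1725 -0.0964  1.8151] [0.4307 0.0594 0.2435] [ 7.820e+01  1.000e-01 -1.417e+02] [-0.0963  0.9949 -0.0294] [-0.3069 -0.0105  0.1009]
[ 0.4381 -0.018   0.1017] [ 6.702e-01  7.421e-01 -1.000e-04 -2.900e-03] [-0.1725 -0.0965  1.8147] [0.4308 0.0594 0.2436] [  78.3    0.  -141.6] [-0.0969  0.9949 -0.0272] [-0.3069 -0.0107  0.1009]
```

```bash
python3 - <<'E'
from h import *
from rig import r,vision
for i in range(5):
    im=vision.get_image("wrist");s=r.read_state()
    c,d,e,n=rodfit(im,far=.22)
    T=R.from_quat(s["ee_rot"]).inv()
    k=T.apply(pt(im,317,141)-s["eef_pos"])
    print("tcp",s["eef_pos"].round(4),"d",T.apply(d).round(4),"c",T.apply(c-s["eef_pos"]).round(4),"collar",k.round(4),e)
    P=im["pose"];
cv2.imwrite("pics/w6.png",im["color"][:,:,::-1]);pickle.dump(im,open("pics/w6.pkl","wb"))
Z=im["range_z"]
for v in (10,40,70,100): print(v,Z[v,300:336].round(3))
E
```

```text
tcp [ 0.4384 -0.018   0.102 ] d [0.9994 0.0029 0.0352] c [ 0.0934 -0.0003 -0.0051] collar [ 0.0637 -0.0002 -0.0176] 0.0003293792321009044
tcp [ 0.4385 -0.018   0.1023] d [0.9993 0.0024 0.0362] c [ 0.0934 -0.0003 -0.0051] collar [ 0.0637 -0.0001 -0.0179] 0.0003656310535260164
tcp [ 0.4387 -0.0181  0.1026] d [0.9994 0.0074 0.0352] c [ 0.0934 -0.0001 -0.0051] collar [ 0.0637 -0.0001 -0.018 ] 0.0005306158746899539
tcp [ 0.4389 -0.0181  0.1028] d [0.9994 0.0018 0.0346] c [ 0.0934 -0.0002 -0.0052] collar [ 0.0637 -0.0001 -0.0183] 0.000368944726320246
tcp [ 0.439  -0.0181  0.103 ] d [0.9992 0.0027 0.0399] c [ 0.0934 -0.0002 -0.0052] collar [ 0.0637 -0.0001 -0.0177] 0.0003521785086795545
10 [0.214 0.215 0.214 0.214 0.215 0.215 0.118 0.117 0.118 0.117 0.115 0.116
 0.117 0.115 0.115 0.115 0.115 0.116 0.115 0.115 0.116 0.116 0.116 0.116
 0.118 0.117 0.118 0.215 0.214 0.215 0.216 0.215 0.215 0.216 0.215 0.214]
40 [0.221 0.221 0.22  0.221 0.221 0.22  0.122 0.121 0.119 0.12  0.119 0.119
 0.119 0.118 0.119 0.118 0.119 0.119 0.119 0.119 0.118 0.12  0.119 0.121
 0.12  0.12  0.121 0.221 0.221 0.221 0.22  0.221 0.219 0.222 0.22  0.221]
70 [0.227 0.227 0.227 0.227 0.227 0.227 0.227 0.124 0.123 0.123 0.123 0.122
 0.121 0.123 0.122 0.121 0.121 0.121 0.121 0.121 0.123 0.123 0.123 0.122
 0.122 0.123 0.125 0.227 0.227 0.226 0.228 0.228 0.227 0.226 0.226 0.226]
100 [0.233 0.233 0.233 0.233 0.233 0.233 0.233 0.128 0.128 0.127 0.127 0.126
 0.126 0.126 0.125 0.125 0.125 0.125 0.124 0.125 0.126 0.125 0.125 0.126
 0.127 0.127 0.129 0.234 0.232 0.234 0.234 0.233 0.233 0.233 0.233 0.234]
```

```bash
cat >> h.py <<'E'
X0=np.array([.98998,-.14119,0]);G=np.array([.14119,.98998,0])
gl=[.240,.2632,.2864]; hl=[.52965,.5364,.53635]; hz=[.1045,.1113,.1176]
DT=np.array([.9994,.003,.0355]);DT/=np.linalg.norm(DT);GT=np.array([.0012,-.0005,-.0083])
def spin(Q,D,t,tl=.175):
    "TCP pose so that spindle axis passes Q along D, tip at distance t beyond Q"
    D=D/np.linalg.norm(D)
    A=R.align_vectors([DT],[[1,0,0]])[0]
    Rt=Rtool(D)*A.inv()
    # keep exact: Rt*DT = D
    grip=Q+D*(t-tl)
    return grip-Rt.apply(GT),Rt
def Dir(psi,pit):
    h=np.cos(psi)*G+np.sin(psi)*X0
    return np.cos(pit)*h+np.array([0,0,np.sin(pit)])
def W(lat,g,z): return lat*X0+g*G+np.array([0,0,z])
def where():
    from rig import r
    s=r.read_state();T=R.from_quat(s["ee_rot"]);g0=s["eef_pos"]+T.apply(GT);d=T.apply(DT);tip=g0+.175*d
    psi=np.arctan2(d@X0,d@G);pit=np.arcsin(d[2])
    o="tip lat %.2f g %.2f z %.2f | psi %.2f pit %.2f |"%(1e3*tip@X0,1e3*tip@G,1e3*tip[2],np.degrees(psi),np.degrees(pit))
    for gg in gl:
        q=g0+d*((gg-g0@G)/(d@G)); o+=" @%.0f: %.2f,%.2f"%(gg*1e3,1e3*q@X0,1e3*q[2])
    print(o,"st low %.1f"%(1e3*(gl[0]-g0@G)/(d@G)))
E
python3 - <<'E'
from h import *
p,Rt=spin(W(hl[0],gl[0],hz[0]),Dir(np.radians(6.5),np.radians(15.5)),-.030)
print(p);delta(p,Rt);where()
E
```

```text
[ 0.50920736 -0.02714998  0.04144055]
t 5.77 d cm [ 7.02 -0.9  -6.16] rot [ 0.303 -0.025 -0.351] deg 26.6 F [-0.22  0.34 -0.53] w 0.0153
tip lat 394.78 g 214.93 z 105.68 | psi -13.77 pit -1.84 | @240: 388.63,104.85 @263: 382.94,104.08 @286: 377.26,103.31 st low 200.8
```

```bash
python3 - <<'E'
from h import *
for t in (-.075,-.030,-.012):
    p,Rt=spin(W(hl[0],gl[0],hz[0]),Dir(np.radians(6.5),np.radians(15.5)),t)
    delta(p,Rt)
E
```

```text
t 5.77 d cm [ 5.92 -5.1  -7.36] rot [ 0.303 -0.025 -0.351] deg 26.6 F [-0.22  0.34 -0.53] w 0.0153
t 5.77 d cm [ 7.02 -0.9  -6.16] rot [ 0.303 -0.025 -0.351] deg 26.6 F [-0.22  0.34 -0.53] w 0.0153
t 5.77 d cm [ 7.46  0.78 -5.67] rot [ 0.303 -0.025 -0.351] deg 26.6 F [-0.22  0.34 -0.53] w 0.0153
```

Emit:
send_rows(commands=[1,-4,-1.5,0.06,-0.005,-0.07,0.5,3,-5.1,-4,0.15,-0.012,-0.17,0.5,5.9,-5.1,-7.3,0.23,-0.02,-0.26,0.5,5.9,-5.1,-7.3,0.303,-0.025,-0.351,0.5,5.9,-5.1,-7.3,0.303,-0.025,-0.351,0.5,6.5,-3,-6.7,0.303,-0.025,-0.351,0.5,7,-0.9,-6.2,0.303,-0.025,-0.351,0.5,7,-0.9,-6.2,0.303,-0.025,-0.351,0.5,7,-0.9,-6.2,0.303,-0.025,-0.351,0.5,7,-0.9,-6.2,0.303,-0.025,-0.351,0.5,7,-0.9,-6.2,0.303,-0.025,-0.351,0.5,7,-0.9,-6.2,0.303,-0.025,-0.351,0.5])

```text
clock: 6.77
eef_pos: [0.509, -0.0275, 0.0417]
ee_rot: [0.781, 0.606, 0.121, -0.092]
ft_force: [0.0, -0.2, -1.1]
gripper_width: 0.0155
```

```bash
python3 - <<'E'
from h import *
from rig import r
where()
im=snap("wrist","7");im2=snap("side","7");where()
T=r.read_state();q=R.from_quat(T["ee_rot"]).inv();c,d,e,n=rodfit(im,far=.2,v1=110);print(q.apply(d),q.apply(c-T["eef_pos"]),e,n)
p,Rt=spin(W(hl[0],gl[0],hz[0]),Dir(np.radians(6.5),np.radians(15.5)),-.03);delta(p,Rt)
crop(im2,220,380,180,310,5,"pics/c7.png")
E
```

```text
tip lat 526.15 g 210.94 z 96.52 | psi 6.46 pit 15.44 | @240: 529.44,104.59 @263: 532.07,111.04 @286: 534.70,117.49 st low 205.3
tip lat 526.24 g 210.90 z 96.31 | psi 6.50 pit 15.46 | @240: 529.55,104.41 @263: 532.19,110.86 @286: 534.84,117.32 st low 205.4
[ 0.99986613 -0.00398809  0.01586905] [ 9.55775047e-02  3.25358788e-05 -5.76774058e-03] 0.0010880474385959334 36
t 6.87 d cm [0.02 0.04 0.  ] rot [0.001 0.    0.   ] deg 0.1 F [-0.56 -0.19 -0.89] w 0.0157
```

View pics/c7.png

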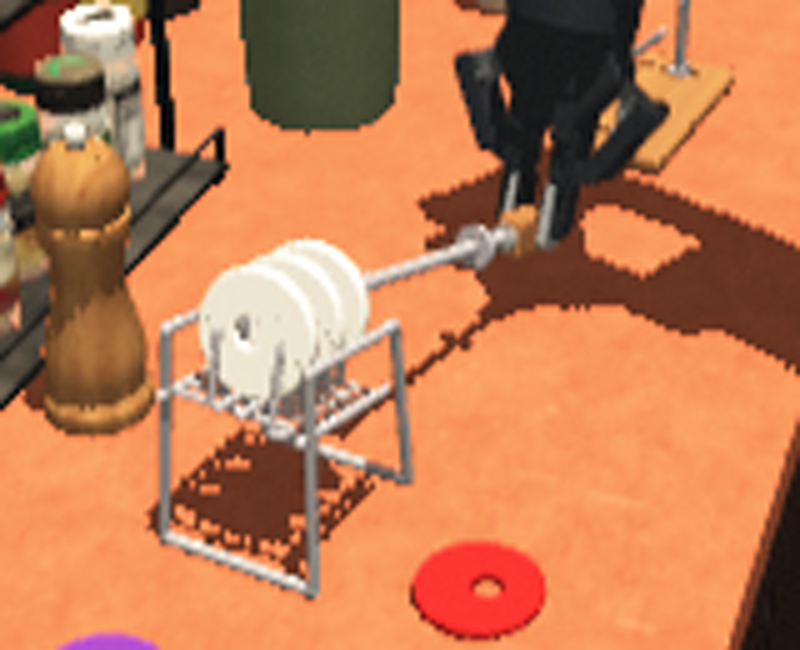

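View pics/wrist7.png

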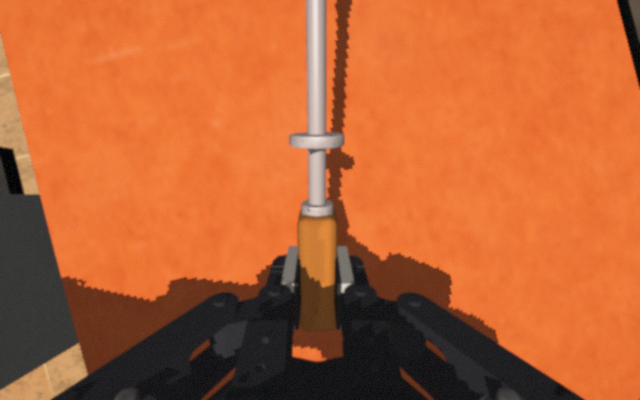

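```bash
python3 - <<'E'
from h import *
from rig import r
for f,far in (("wrist7",.135),("w6",.2)):
    im=load(f"pics/{f}.pkl");P=im["pose"]
    # use tool frame via fixed camera mount: tool = cam offset
    Z=im["range_z"];print(Z[[10,60,110],290],Z[[10,60,110],317])
    c,d,e,n=rodfit(im,far=far,v1=120)
    print("cam frame d",P[:3,:3].T@d,"c",P[:3,:3].T@(c-P[:3,3]),e,n)
    s=r.read_state() 
    if f=="wrist7":
        q=R.from_quat(s["ee_rot"]).inv();print("tool d",q.apply(d),"c",q.apply(c-s["eef_pos"]), "cam in tool",q.apply(P[:3,3]-s["eef_pos"]),(q*R.from_matrix(P[:3,:3])).as_rotvec())
    # edges color based lateral
    for v in (5,30,60,90,115):
        z=Z[v,295:340];u=295+np.where(z<far)[0];print(v,(u.min()+u.max())/2,end=" ")
    print()
E
```

```text
[0.20061037 0.20013902 0.20077659] [0.11465824 0.12152544 0.12526605]
cam frame d [-0.00804481  0.9561972   0.2926127 ] c [-0.00030241  0.0566238  -0.12483671] 0.00022878827191192565 39
tool d [ 0.99986266 -0.00784452  0.01459888] c [ 0.09382626 -0.00011605 -0.00593484] cam in tool [ 7.81967672e-02  9.55564561e-05 -1.42119363e-01] [2.05279863 2.05339851 0.32181576]
5 316.0 30 316.0 60 316.5 90 316.5 115 317.0 
[0.21528822 0.2246909  0.23597981] [0.11587098 0.12103764 0.12772892]
cam frame d [-0.00813544  0.95714263  0.28950266] c [-0.00032322  0.05663442 -0.12485085] 0.00021091858890958222 39
5 316.0 30 316.0 60 316.5 90 316.5 115 317.0
```

```bash
python3 - <<'E'
from h import *
from rig import r
for f in ("wrist7","w6","wrist5"):
    im=load(f"pics/{f}.pkl");c=im["color"].astype(float);sat=c[...,0]-c[...,2]  # orange high, rod low
    U=[];V=[]
    for v in range(3,125):
        row=np.convolve(sat[v,285:350],[1/3]*3,'same'); bgL=np.median(row[5:15]); lo=np.median(row[27:36]); th=(bgL+lo)/2
        # left edge only robust; right edge shadow
        i=32
        while row[i]<th:i-=1
        ul=i+(row[i]-th)/(row[i]-row[i+1])
        j=32
        while row[j]<th:j+=1
        ur=j-(row[j]-th)/(row[j]-row[j-1])
        U.append((285+ul,285+ur));V.append(v)
    U=np.array(U);V=np.array(V)
    pl=np.polyfit(V,U[:,0],1);pr=np.polyfit(V,U[:,1],1)
    for v in (5,115):
        print(f,v,np.polyval(pl,v).round(2),np.polyval(pr,v).round(2),"mid",((np.polyval(pl,v)+np.polyval(pr,v))/2).round(2))
E
```

```text
wrist7 5 305.3 325.9 mid 315.6
wrist7 115 306.87 325.57 mid 316.22
w6 5 305.49 325.48 mid 315.49
w6 115 307.05 325.24 mid 316.15
wrist5 5 305.49 325.52 mid 315.51
wrist5 115 307.05 325.28 mid 316.17
```

```bash
sed -i 's/^DT=.*/DT=np.array([1,-.005,.0146]);DT\/=np.linalg.norm(DT);GT=np.array([.0012,.0001,-.00725])/' h.py
python3 - <<'E'
from h import *
where()
p,Rt=spin(W(hl[0],gl[0],hz[0]),Dir(np.radians(6.5),np.radians(15.5)),-.012);delta(p,Rt)
p,Rt=spin(W(hl[0],gl[0],hz[0]),Dir(np.radians(6.5),np.radians(15.5)),0.005);delta(p,Rt)
p,Rt=spin(W(hl[0],gl[0],hz[0]),Dir(np.radians(6.5),np.radians(15.5)),0.015);delta(p,Rt)
E
```

```text
tip lat 525.36 g 210.29 z 98.82 | psi 6.02 pit 16.65 | @240: 528.49,107.76 @263: 530.94,114.74 @286: 533.39,121.71 st low 206.2
t 6.87 d cm [0.39 1.69 0.58] rot [-0.019  0.008 -0.008] deg 1.2 F [-0.56 -0.19 -0.89] w 0.0157
t 6.87 d cm [0.8  3.27 1.04] rot [-0.019  0.008 -0.008] deg 1.2 F [-0.56 -0.19 -0.89] w 0.0157
t 6.87 d cm [1.04 4.21 1.3 ] rot [-0.019  0.008 -0.008] deg 1.2 F [-0.56 -0.19 -0.89] w 0.0157
```

Approach to 12 mm short of the low coaster's centre plane (about 9 mm from its face), then settle and check.

Emit:
send_rows(commands=[0.2,0.9,0.3,-0.01,0.004,-0.004,0.5,0.39,1.69,0.58,-0.019,0.008,-0.008,0.5,0.39,1.69,0.58,-0.019,0.008,-0.008,0.5,0.39,1.69,0.58,-0.019,0.008,-0.008,0.5,0.39,1.69,0.58,-0.019,0.008,-0.008,0.5,0.39,1.69,0.58,-0.019,0.008,-0.008,0.5])

```text
clock: 7.37
eef_pos: [0.5128, -0.0107, 0.0468]
ee_rot: [0.785, 0.603, 0.112, -0.087]
ft_force: [-0.3, 0.2, -1.0]
gripper_width: 0.0156
```

```bash
python3 - <<'E'
from h import *
where()
im=snap("side","8");crop(im,220,380,180,310,5,"pics/c8.png")
snap("top","8");where()
for t in (0,.008,.0165):
  p,Rt=spin(W(hl[0],gl[0],hz[0]),Dir(np.radians(6.5),np.radians(15.5)),t);delta(p,Rt)
E
```

```text
tip lat 528.40 g 228.42 z 100.84 | psi 6.55 pit 15.49 | @240: 529.73,104.07 @263: 532.39,110.54 @286: 535.06,117.02 st low 187.1
tip lat 528.49 g 228.47 z 100.91 | psi 6.56 pit 15.50 | @240: 529.81,104.13 @263: 532.48,110.61 @286: 535.15,117.08 st low 187.0
t 7.47 d cm [0.29 1.12 0.36] rot [-0.    -0.001  0.001] deg 0.1 F [-0.76 -0.01 -1.92] w 0.0157
t 7.47 d cm [0.49 1.87 0.57] rot [-0.    -0.001  0.001] deg 0.1 F [-0.76 -0.01 -1.92] w 0.0157
t 7.47 d cm [0.7  2.66 0.8 ] rot [-0.    -0.001  0.001] deg 0.1 F [-0.76 -0.01 -1.92] w 0.0157
```

View pics/c8.png

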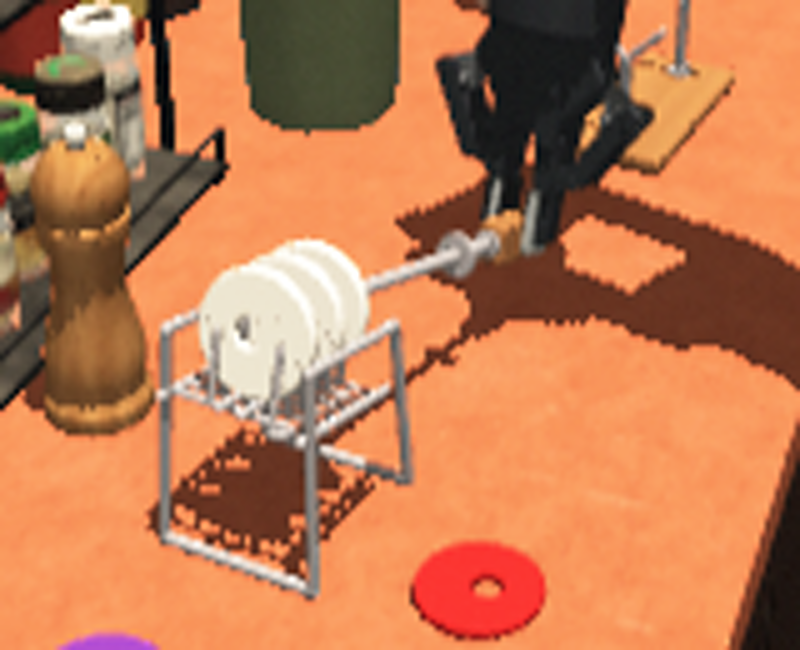

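View pics/top8.png

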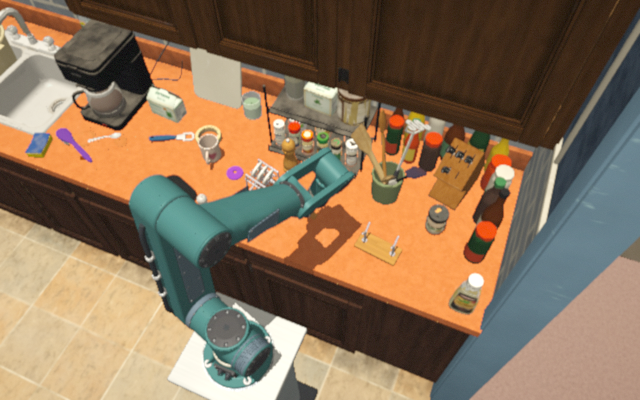

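Emit:
send_rows(commands=[0.08,0.3,0.1,0,0,0,0.5,0.15,0.6,0.2,0,0,0,0.5,0.22,0.85,0.28,0,0,0,0.5,0.29,1.12,0.36,0,0,0,0.5,0.29,1.12,0.36,0,0,0,0.5,0.29,1.12,0.36,0,0,0,0.5])

```text
clock: 7.97
eef_pos: [0.516, 0.0012, 0.0508]
ee_rot: [0.785, 0.603, 0.112, -0.087]
ft_force: [-0.6, -0.3, -0.8]
gripper_width: 0.0157
```

```bash
python3 - <<'E'
from h import *
from rig import r
where();s=r.read_state();print(s["ft_force"],s["torque"])
for t in (.008,.0165):
  p,Rt=spin(W(hl[0],gl[0],hz[0]),Dir(np.radians(6.5),np.radians(15.5)),t);delta(p,Rt)
E
```

```text
tip lat 529.73 g 240.71 z 104.89 | psi 6.48 pit 15.50 | @240: 529.65,104.69 @263: 532.28,111.17 @286: 534.91,117.64 st low 174.3
[-0.6065773  -0.30387611 -0.83693503] [-2.02001962e-01  1.01150584e-01  1.57392916e-04]
t 7.97 d cm [0.17 0.68 0.17] rot [ 0. -0. -0.] deg 0.0 F [-0.61 -0.3  -0.84] w 0.0157
t 7.97 d cm [0.38 1.47 0.4 ] rot [ 0. -0. -0.] deg 0.0 F [-0.61 -0.3  -0.84] w 0.0157
```

Emit:
send_rows(commands=[0.07,0.3,0.08,0,0,0,0.5,0.15,0.6,0.16,0,0,0,0.5,0.22,0.9,0.24,0,0,0,0.5,0.3,1.2,0.32,0,0,0,0.5,0.37,1.42,0.39,0,0,0,0.5,0.37,1.42,0.39,0,0,0,0.5,0.37,1.42,0.39,0,0,0,0.5])

```text
clock: 8.55
eef_pos: [0.5197, 0.0153, 0.0547]
ee_rot: [0.785, 0.603, 0.112, -0.087]
ft_force: [-0.0, -0.1, -1.9]
gripper_width: 0.0157
```

```bash
python3 - <<'E'
from h import *
from rig import r
where();s=r.read_state();print(s["ft_force"],s["torque"])
im=snap("side","9");crop(im,255,305,215,265,12,"pics/c9.png")
for psi,t in ((7,.0155),):
  D=Dir(np.radians(psi),np.radians(15.7))
  p,Rt=spin(W(.5326,gl[0],.1045),D,t);delta(p,Rt)
E
```

```text
tip lat 531.42 g 255.21 z 108.78 | psi 6.48 pit 15.50 | @240: 529.69,104.54 @263: 532.33,111.01 @286: 534.96,117.49 st low 159.1
[-0.0297534  -0.1107356  -1.94343022] [-0.24189346  0.04486359  0.00359393]
t 8.60 d cm [ 0.16 -0.01 -0.06] rot [ 0.003 -0.001 -0.009] deg 0.5 F [ 0.64 -0.47 -0.48] w 0.0155
```

View pics/c9.png

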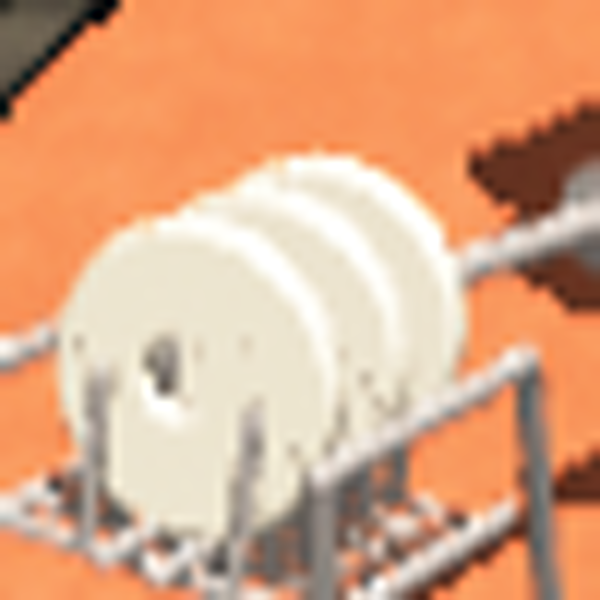

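```bash
python3 - <<'E'
from h import *
for t in (.0155,.024,.030,.0395):
  D=Dir(np.radians(7.3),np.radians(15.8))
  p,Rt=spin(W(.5326,gl[0],.1046),D,t);delta(p,Rt)
E
```

```text
t 8.60 d cm [ 0.08  0.02 -0.08] rot [ 0.005 -0.002 -0.014] deg 0.9 F [ 0.64 -0.47 -0.48] w 0.0155
t 8.60 d cm [0.3  0.8  0.16] rot [ 0.005 -0.002 -0.014] deg 0.9 F [ 0.64 -0.47 -0.48] w 0.0155
t 8.60 d cm [0.45 1.36 0.32] rot [ 0.005 -0.002 -0.014] deg 0.9 F [ 0.64 -0.47 -0.48] w 0.0155
t 8.60 d cm [0.7  2.24 0.58] rot [ 0.005 -0.002 -0.014] deg 0.9 F [ 0.64 -0.47 -0.48] w 0.0155
```

Emit:
send_rows(commands=[0.03,0.01,-0.03,0.002,-0.001,-0.005,0.5,0.06,0.02,-0.06,0.004,-0.001,-0.01,0.5,0.08,0.02,-0.08,0.005,-0.002,-0.014,0.5,0.08,0.02,-0.08,0.005,-0.002,-0.014,0.5,0.08,0.02,-0.08,0.005,-0.002,-0.014,0.5])

```text
clock: 9.02
eef_pos: [0.5204, 0.0153, 0.0537]
ee_rot: [0.789, 0.597, 0.115, -0.088]
ft_force: [0.3, -0.4, -0.3]
gripper_width: 0.0156
```

```bash
python3 - <<'E'
from h import *
from rig import r
where();s=r.read_state();print(s["ft_force"],s["torque"])
for t in (.024,.030,.0395):
  D=Dir(np.radians(7.3),np.radians(15.8))
  p,Rt=spin(W(.5326,gl[0],.1046),D,t);delta(p,Rt)
E
```

```text
tip lat 534.45 g 254.67 z 108.72 | psi 7.32 pit 15.81 | @240: 532.57,104.53 @263: 535.55,111.15 @286: 538.53,117.78 st low 159.6
[ 0.28656575 -0.38323534 -0.34674848] [-0.21734863  0.0479191  -0.03042652]
t 9.02 d cm [0.23 0.8  0.25] rot [-0.  0.  0.] deg 0.0 F [ 0.29 -0.38 -0.35] w 0.0156
t 9.02 d cm [0.38 1.35 0.41] rot [-0.  0.  0.] deg 0.0 F [ 0.29 -0.38 -0.35] w 0.0156
t 9.02 d cm [0.62 2.24 0.67] rot [-0.  0.  0.] deg 0.0 F [ 0.29 -0.38 -0.35] w 0.0156
```

Emit:
send_rows(commands=[0.08,0.27,0.08,0,0,0,0.5,0.15,0.54,0.16,0,0,0,0.5,0.23,0.8,0.25,0,0,0,0.5,0.27,0.95,0.29,0,0,0,0.5,0.27,0.95,0.29,0,0,0,0.5,0.27,0.95,0.29,0,0,0,0.5])

```text
clock: 9.52
eef_pos: [0.5232, 0.025, 0.0568]
ee_rot: [0.789, 0.598, 0.115, -0.088]
ft_force: [0.6, -0.4, -0.8]
gripper_width: 0.0157
```

```bash
python3 - <<'E'
from h import *
from rig import r
where();s=r.read_state();print(s["ft_force"],s["torque"])
im=snap("side","10");crop(im,255,305,215,265,12,"pics/c10.png")
s=r.read_state();print(s["ft_force"],s["torque"])
for t in (.030,.0395):
  D=Dir(np.radians(7.3),np.radians(15.8))
  p,Rt=spin(W(.5326,gl[0],.1046),D,t);delta(p,Rt)
E
```

```text
tip lat 535.77 g 264.76 z 111.79 | psi 7.28 pit 15.81 | @240: 532.61,104.72 @263: 535.57,111.35 @286: 538.54,117.97 st low 149.1
[ 0.61880095 -0.39900101 -0.76861456] [-0.25747659  0.00334254 -0.02192728]
[ 0.13696564 -0.46304695 -0.93742045] [-0.2587582   0.06395141 -0.08723553]
t 9.57 d cm [0.1  0.39 0.11] rot [-0.  0. -0.] deg 0.0 F [ 0.14 -0.46 -0.94] w 0.0153
t 9.57 d cm [0.35 1.27 0.37] rot [-0.  0. -0.] deg 0.0 F [ 0.14 -0.46 -0.94] w 0.0153
```

View pics/c10.png

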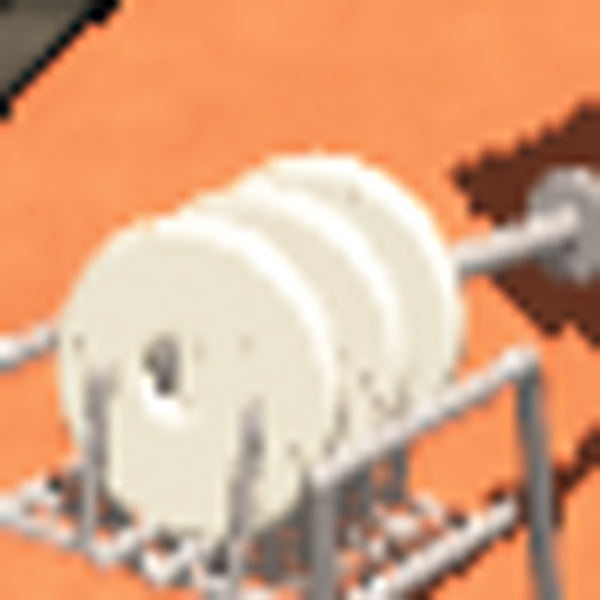

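Emit:
send_rows(commands=[0.08,0.3,0.09,0,0,0,0.5,0.16,0.6,0.18,0,0,0,0.5,0.25,0.9,0.27,0,0,0,0.5,0.34,1.25,0.37,0,0,0,0.5,0.34,1.25,0.37,0,0,0,0.5,0.34,1.25,0.37,0,0,0,0.5])

```text
clock: 10.07
eef_pos: [0.5267, 0.0376, 0.0606]
ee_rot: [0.789, 0.598, 0.115, -0.088]
ft_force: [0.5, 0.5, -0.0]
gripper_width: 0.0154
```

```bash
python3 - <<'E'
from h import *
from rig import r
where();s=r.read_state();print(s["ft_force"],s["torque"])
for lat,psi,t in ((.5326,4.2,.0395),(.5326,4.2,.0485),(.5326,4.2,.064)):
  D=Dir(np.radians(psi),np.radians(15.8))
  p,Rt=spin(W(lat,gl[0],.1046),D,t);delta(p,Rt)
E
```

```text
tip lat 537.35 g 277.70 z 115.52 | psi 7.27 pit 15.81 | @240: 532.54,104.76 @263: 535.50,111.38 @286: 538.46,118.00 st low 135.5
[ 0.50240558  0.53213136 -0.02279047] [-0.21571869  0.0260941  -0.00944433]
t 10.07 d cm [ 0.68 -0.17 -0.01] rot [0.    0.001 0.054] deg 3.1 F [ 0.5   0.53 -0.02] w 0.0154
t 10.07 d cm [0.86 0.68 0.23] rot [0.    0.001 0.054] deg 3.1 F [ 0.5   0.53 -0.02] w 0.0154
t 10.07 d cm [1.18 2.14 0.65] rot [0.    0.001 0.054] deg 3.1 F [ 0.5   0.53 -0.02] w 0.0154
```

Emit:
send_rows(commands=[0.17,-0.04,0,0,0,0.014,0.5,0.34,-0.08,0,0,0,0.027,0.5,0.51,-0.13,0,0,0,0.041,0.5,0.68,-0.17,0,0,0,0.054,0.5,0.68,-0.17,0,0,0,0.054,0.5,0.68,-0.17,0,0,0,0.054,0.5,0.75,0.13,0.08,0,0,0.054,0.5,0.81,0.43,0.16,0,0,0.054,0.5,0.86,0.68,0.23,0,0,0.054,0.5,0.86,0.68,0.23,0,0,0.054,0.5,0.86,0.68,0.23,0,0,0.054,0.5])

```text
clock: 10.98
eef_pos: [0.5352, 0.0444, 0.0629]
ee_rot: [0.772, 0.619, 0.113, -0.091]
ft_force: [-0.5, -0.3, -1.2]
gripper_width: 0.0155
```

```bash
python3 - <<'E'
from h import *
from rig import r
where();s=r.read_state();print(s["ft_force"],s["torque"])
im=snap("side","11");crop(im,255,305,215,265,12,"pics/c11.png")
for t in (.064,.098):
  D=Dir(np.radians(4.2),np.radians(15.8))
  p,Rt=spin(W(.5326,gl[0],.1046),D,t);delta(p,Rt)
E
```

```text
tip lat 535.84 g 286.56 z 117.86 | psi 4.17 pit 15.81 | @240: 532.44,104.65 @263: 534.14,111.23 @286: 535.83,117.82 st low 126.5
[-0.47778285 -0.25903047 -1.20463143] [-0.25321588  0.03478903  0.02360864]
t 11.03 d cm [0.33 1.47 0.43] rot [-0.     0.001 -0.   ] deg 0.0 F [-0.02 -0.42 -0.26] w 0.0155
t 11.03 d cm [1.03 4.66 1.35] rot [-0.     0.001 -0.   ] deg 0.0 F [-0.02 -0.42 -0.26] w 0.0155
```

View pics/c11.png

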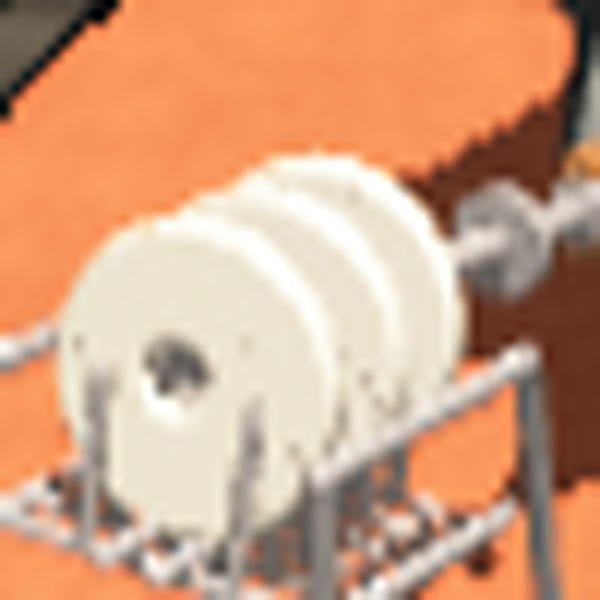

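Emit:
send_rows(commands=[0.07,0.3,0.09,0,0,0,0.5,0.13,0.6,0.18,0,0,0,0.5,0.2,0.9,0.27,0,0,0,0.5,0.27,1.2,0.35,0,0,0,0.5,0.33,1.47,0.43,0,0,0,0.5,0.33,1.47,0.43,0,0,0,0.5])

```text
clock: 11.53
eef_pos: [0.5387, 0.0595, 0.0673]
ee_rot: [0.772, 0.619, 0.113, -0.091]
ft_force: [0.3, -0.2, -1.7]
gripper_width: 0.0159
```

```bash
python3 - <<'E'
from h import *
from rig import r
where();s=r.read_state();print(s["ft_force"],s["torque"])
im=snap("side","12");crop(im,240,320,200,270,10,"pics/c12.png")
for t in (.096,):
  D=Dir(np.radians(4.2),np.radians(15.6))
  p,Rt=spin(W(.5326,gl[0],.1046),D,t);delta(p,Rt)
E
```

```text
tip lat 537.13 g 301.92 z 122.37 | psi 4.17 pit 15.83 | @240: 532.62,104.76 @263: 534.31,111.36 @286: 536.00,117.96 st low 110.5
[ 0.316396   -0.1539721  -1.71838652] [-0.24124215  0.01638427  0.04915071]
t 11.58 d cm [0.64 2.98 0.89] rot [-0.003  0.001 -0.   ] deg 0.2 F [ 0.06 -0.94 -0.38] w 0.0155
```

View pics/c12.png

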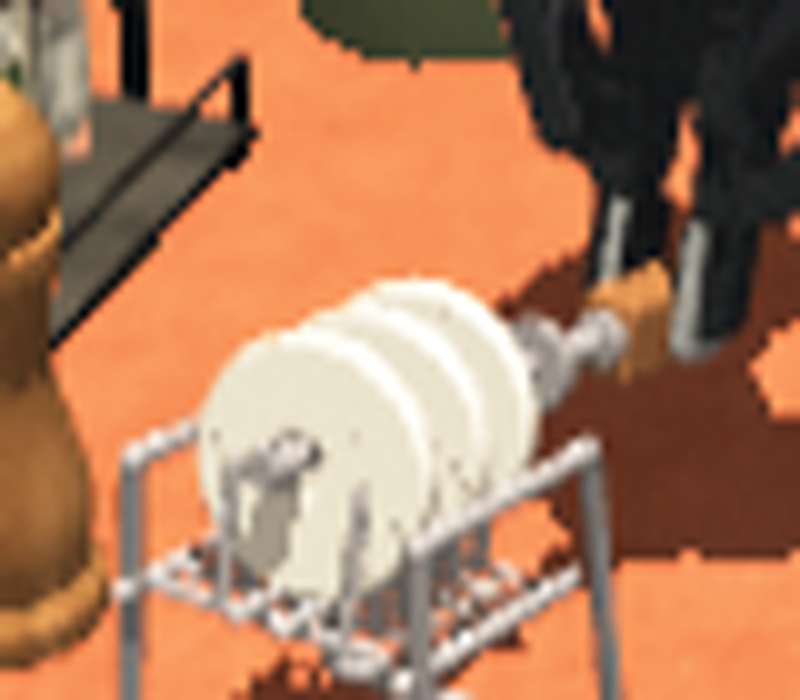

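Emit:
send_rows(commands=[0.09,0.4,0.12,0,0,0,0.5,0.17,0.8,0.24,0,0,0,0.5,0.26,1.2,0.36,-0.001,0,0,0.5,0.34,1.6,0.48,-0.001,0,0,0.5,0.43,2,0.6,-0.002,0,0,0.5,0.52,2.4,0.72,-0.002,0,0,0.5,0.58,2.7,0.81,-0.003,0,0,0.5,0.64,2.98,0.89,-0.003,0,0,0.5,0.64,2.98,0.89,-0.003,0,0,0.5,0.64,2.98,0.89,-0.003,0,0,0.5])

```text
clock: 12.42
eef_pos: [0.5449, 0.0888, 0.076]
ee_rot: [0.772, 0.619, 0.112, -0.09]
ft_force: [0.3, -0.6, -1.0]
gripper_width: 0.0156
```

```bash
python3 - <<'E'
from h import *
from rig import r
where();s=r.read_state();print(s["ft_force"],s["torque"],s["eef_pos"])
im=snap("side","13");crop(im,240,320,200,270,10,"pics/c13.png");snap("wrist","13")
E
```

```text
tip lat 539.16 g 332.00 z 130.44 | psi 4.17 pit 15.63 | @240: 532.45,104.62 @263: 534.14,111.13 @286: 535.84,117.64 st low 79.2
[ 0.25450156 -0.55710947 -1.00936986] [-0.24031578  0.00432658 -0.00554808] [0.54486599 0.08879149 0.07598327]
```

View pics/c13.png

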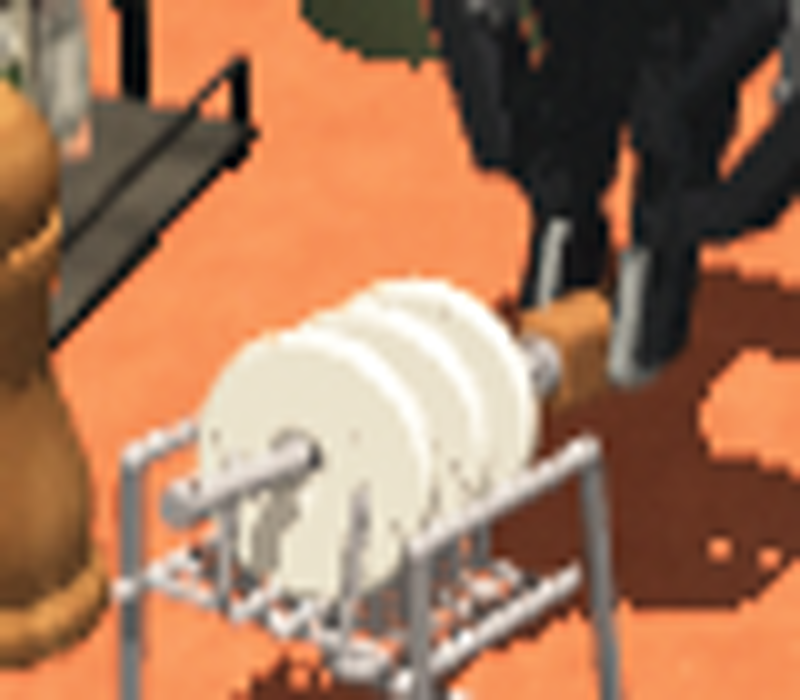

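View pics/wrist13.png

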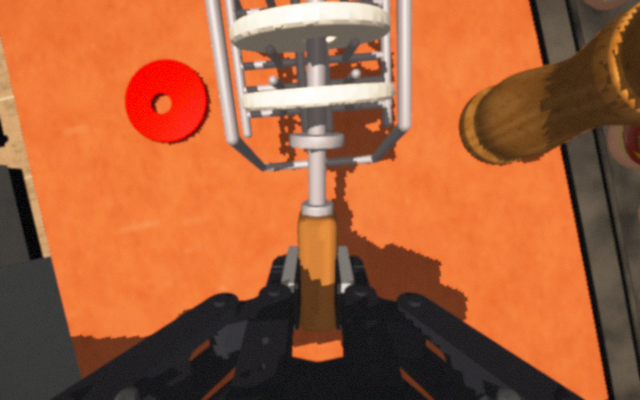

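Emit:
send_rows(commands=[-0.01,-0.08,0.3,0,0,0,0.5,-0.02,-0.16,0.6,0,0,0,0.5,-0.03,-0.24,0.9,0,0,0,0.5,-0.05,-0.36,1.35,0,0,0,0.5,-0.07,-0.48,1.8,0,0,0,0.5,-0.09,-0.64,2.4,0,0,0,0.5,-0.11,-0.8,3,0,0,0,0.5,-0.14,-0.96,3.6,0,0,0,0.5,-0.16,-1.12,4.2,0,0,0,0.5,-0.18,-1.28,4.8,0,0,0,0.5,-0.2,-1.44,5.4,0,0,0,0.5,-0.22,-1.54,5.8,0,0,0,0.5], grip_force=120)

```text
clock: 13.52
eef_pos: [0.543, 0.073, 0.135]
ee_rot: [0.772, 0.619, 0.112, -0.089]
ft_force: [0.6, -0.5, -2.2]
gripper_width: 0.0156
```

```bash
python3 - <<'E'
from h import *
from rig import r
im=snap("side","14");crop(im,240,320,190,260,10,"pics/c14.png");snap("wrist","14")
where();s=r.read_state();print(s["ft_force"],s["torque"],s["eef_pos"],s["gripper_width"])
E
```

```text
tip lat 539.86 g 316.12 z 189.69 | psi 4.18 pit 15.66 | @240: 534.29,168.30 @263: 535.99,174.82 @286: 537.69,181.34 st low 95.7
[ 0.99088192 -0.03618321 -2.98831171] [-0.42919953  0.08900527 -0.03637864] [0.54330695 0.07299897 0.13517087] 0.015484548966934865
```

View pics/c14.png

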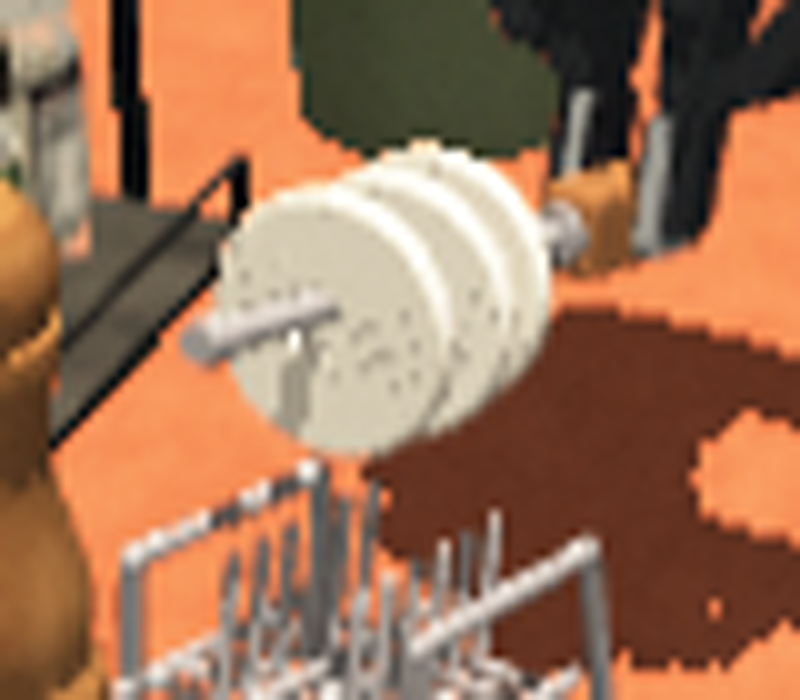

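View pics/wrist14.png

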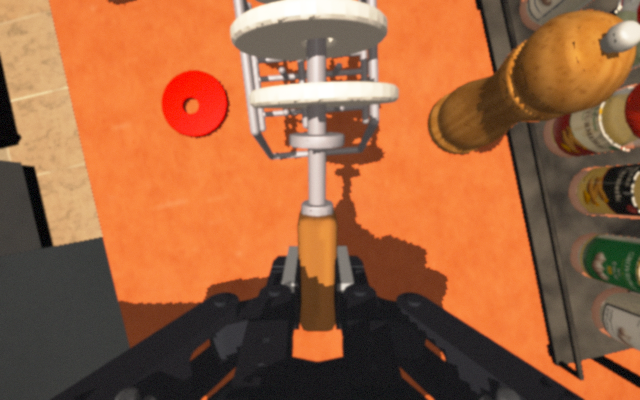

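Emit:
send_rows(commands=[0,0,0.5,0,0,0,0.5,0,-0.1,1.2,0,0,0,0.5,-0.2,-0.4,2.2,0,0,0,0.5,-0.6,-0.9,3.2,0,0,0,0.5,-1.1,-1.7,4.2,0,0,0.01,0.5,-1.8,-2.8,5,0,0,0.02,0.5,-2.6,-4.1,5.5,0,0,0.03,0.5,-3.5,-5.6,5.8,0,0,0.04,0.5,-4.5,-7.3,6,0,0,0.05,0.5,-5.5,-9.1,6,0,0,0.06,0.5,-6.5,-11,6,0,0,0.07,0.5,-7.5,-13,6,0,0,0.08,0.5])

```text
clock: 14.62
eef_pos: [0.4672, -0.0578, 0.1954]
ee_rot: [0.747, 0.65, 0.109, -0.093]
ft_force: [0.6, 0.7, -2.5]
gripper_width: 0.0152
```

Emit:
send_rows(commands=[-0.8,-2.1,0,0,0,0,0.5,-1.2,-4.2,0,0,0,0,0.5,-1.5,-6.4,0,0,0,0,0.5,-1.7,-8.6,0,0,0,0,0.5,-1.8,-10.8,0,0,0,0,0.5,-1.8,-13,0,0,0,0,0.5,-1.8,-15.2,0,0,0,0,0.5,-1.8,-17.4,0,0,0,0,0.5,-1.6,-19.5,0,0,0,0,0.5,-1.3,-21.5,0,0,0,0,0.5,-0.8,-23.4,0,0,0,0,0.5,-0.2,-25.2,0,0,0,0,0.5])

```text
clock: 15.62
eef_pos: [0.4656, -0.3106, 0.1953]
ee_rot: [0.747, 0.649, 0.108, -0.093]
ft_force: [1.0, -0.2, -1.6]
gripper_width: 0.015
```

```bash
python3 - <<'E'
from h import *
from rig import r
snap("wrist","15");snap("side","15")
F=np.array([.490,-.322,.078]);L=np.array([.5036,-.219,.078]);Dh=(L-F)/np.linalg.norm(L-F)
for z,pit in ((.15,12),(.1,4),(.078,0)):
    D=np.cos(np.radians(pit))*Dh+np.array([0,0,np.sin(np.radians(pit))])
    p,Rt=spin((F+L)/2+[0,0,z-.078],D,.175-.097);delta(p,Rt);print(p)
s=r.read_state();print(s["eef_pos"],s["torque"])
E
```

```text
t 15.72 d cm [ 1.84 -5.22 -7.2 ] rot [-0.06   0.011  0.007] deg 3.5 F [ 0.91 -0.35 -2.25] w 0.0154
[ 0.48433285 -0.36411263  0.12249726]
t 15.72 d cm [  1.8   -5.51 -10.86] rot [-0.199  0.03   0.007] deg 11.5 F [ 0.91 -0.35 -2.25] w 0.0154
[ 0.48395211 -0.36699617  0.0859083 ]
t 15.72 d cm [  1.79  -5.58 -12.38] rot [-0.268  0.039  0.007] deg 15.5 F [ 0.91 -0.35 -2.25] w 0.0154
[ 0.48385447 -0.36773561  0.07073326]
[ 0.46595689 -0.31190628  0.19450748] [-0.48689625  0.01710313  0.03447641]
```

View pics/wrist15.png

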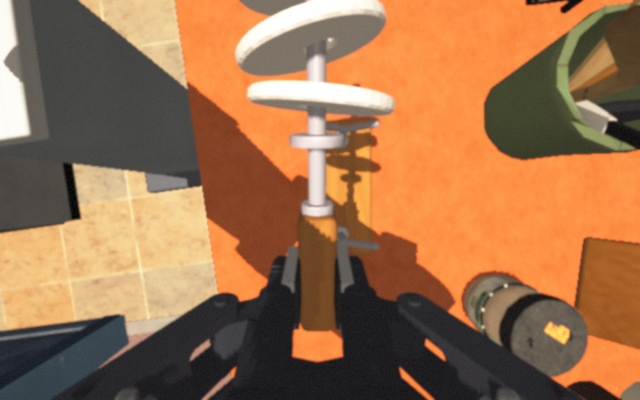

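View pics/side15.png

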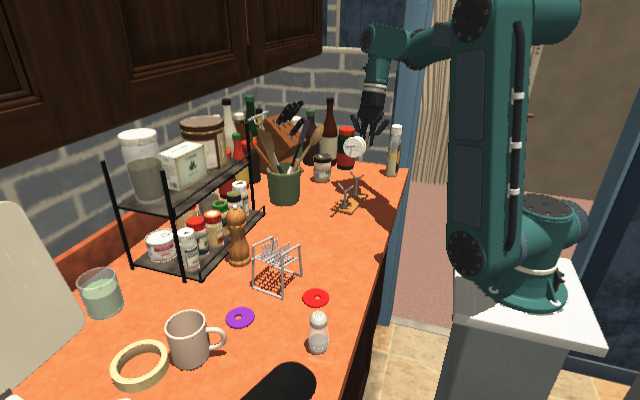

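```bash
python3 - <<'E'
from h import *
im=load("pics/side15.pkl");crop(im,325,395,120,215,8,"pics/c15.png")
im=load("pics/wrist15.pkl");print([pt(im,*q).round(4) for q in [(318,75),(320,20),(345,125),(375,123),(360,243),(343,236),(318,140)]])
E
```

```text
[array([ 0.4776, -0.2294,  0.2298]), array([ 0.4793, -0.2211,  0.2536]), array([ 0.5048, -0.2176,  0.0705]), array([ 0.5271, -0.2242,  0.0935]), array([ 0.5019, -0.324 ,  0.0835]), array([ 0.4893, -0.3189,  0.0625]), array([ 0.4739, -0.2549,  0.2299])]
```

View pics/c15.png

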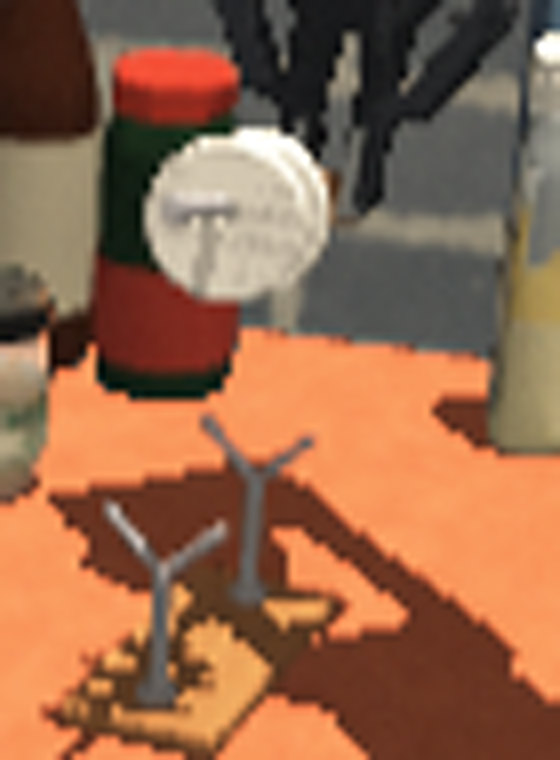

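```bash
python3 - <<'E'
from h import *
from rig import r
s=r.read_state();T=R.from_quat(s["ee_rot"]).inv()
im=load("pics/side15.pkl")
for q in [(180,250),(260,180),(260,260),(315,170),(185,208)]:
    print(q,((T.apply(pt(im,325+q[0]/8,120+q[1]/8)-s["eef_pos"])-GT)*1e3).round(1))
im=load("pics/wrist15.pkl")
for q in [(290,95),(345,95),(280,40),(350,25),(290,5)]:
    print(q,((T.apply(pt(im,*q)-s["eef_pos"])-GT)*1e3).round(1))
E
```

```text
(180, 250) [120.1  12.   19.5]
(260, 180) [124.4 -16.4 -11.3]
(260, 260) [114.2 -17.9  18.5]
(315, 170) [ 93.6 -26.7 -16.4]
(185, 208) [ 1.698e+02 -5.800e+00  1.000e-01]
(290, 95) [ 80.6  -9.9 -23.7]
(345, 95) [ 80.6   8.8 -25.3]
(280, 40) [ 99.  -13.5 -16.2]
(350, 25) [104.8  11.1 -10.7]
(290, 5) [119.2 -12.6  19.7]
```

Emit:
send_rows(commands=[0.2,-0.6,0,0,0,0,0.5,0.5,-1.5,-0.5,-0.01,0.002,0.001,0.5,0.9,-2.6,-1.5,-0.02,0.004,0.002,0.5,1.3,-3.7,-2.8,-0.03,0.006,0.004,0.5,1.6,-4.5,-4.2,-0.045,0.008,0.005,0.5,1.75,-5,-5.6,-0.055,0.01,0.006,0.5,1.82,-5.2,-6.7,-0.06,0.011,0.007,0.5,1.84,-5.22,-7.2,-0.06,0.011,0.007,0.5,1.84,-5.22,-7.2,-0.06,0.011,0.007,0.5,1.84,-5.22,-7.2,-0.06,0.011,0.007,0.5,1.84,-5.22,-7.2,-0.06,0.011,0.007,0.5])

```text
clock: 16.63
eef_pos: [0.4844, -0.3611, 0.1228]
ee_rot: [0.748, 0.654, 0.084, -0.075]
ft_force: [-0.1, -0.2, -2.8]
gripper_width: 0.0154
```

```bash
cat >> h.py <<'E'
FR=np.array([.490,-.322,.078]);FL=np.array([.5036,-.219,.078])
def place(z,pit):
    Dh=(FL-FR)/np.linalg.norm(FL-FR);pit=np.radians(pit)
    D=np.cos(pit)*Dh+np.array([0,0,np.sin(pit)])
    p,Rt=spin((FR+FL)/2+[0,0,z-.078],D,.175-.097);delta(p,Rt)
def st():
    from rig import r
    s=r.read_state();T=R.from_quat(s["ee_rot"]);g0=s["eef_pos"]+T.apply(GT);d=T.apply(DT)
    print("neck",(g0+.045*d).round(4),"far",(g0+.149*d).round(4),"F",s["ft_force"].round(2),"tq",s["torque"].round(3))
E
python3 - <<'E'
from h import *
im=snap("side","16");crop(im,325,395,130,215,8,"pics/c16.png");snap("wrist","16")
st()
for a in ((.12,7),(.1,3),(.09,1.5),(.084,0.7),(.078,0)): place(*a)
E
```

```text
neck [ 0.4901 -0.3181  0.14  ] far [ 0.5032 -0.2172  0.1617] F [ 0.21 -0.23 -2.47] tq [-0.381  0.106  0.029]
t 16.73 d cm [-0.04 -0.49 -2.24] rot [-0.088  0.011 -0.003] deg 5.1 F [ 0.21 -0.23 -2.47] w 0.0152
t 16.73 d cm [-0.05 -0.59 -3.56] rot [-0.157  0.02  -0.003] deg 9.1 F [ 0.21 -0.23 -2.47] w 0.0152
t 16.73 d cm [-0.06 -0.62 -4.3 ] rot [-0.183  0.024 -0.003] deg 10.6 F [ 0.21 -0.23 -2.47] w 0.0152
t 16.73 d cm [-0.06 -0.64 -4.77] rot [-0.197  0.025 -0.003] deg 11.4 F [ 0.21 -0.23 -2.47] w 0.0152
t 16.73 d cm [-0.06 -0.65 -5.25] rot [-0.209  0.027 -0.003] deg 12.1 F [ 0.21 -0.23 -2.47] w 0.0152
```

View pics/c16.png

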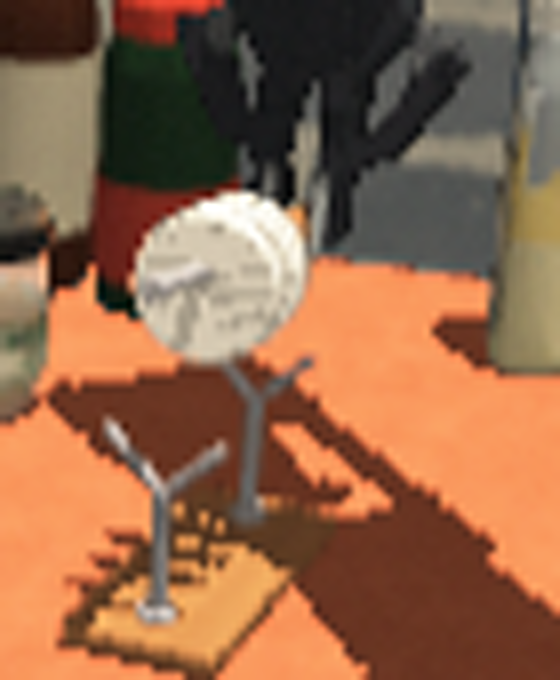

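View pics/wrist16.png

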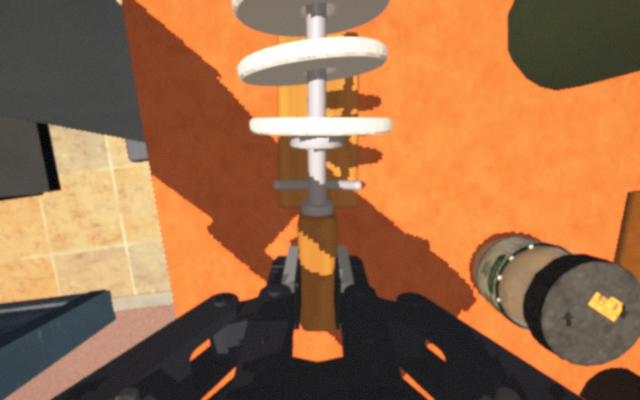

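Emit:
send_rows(commands=[-0.01,-0.15,-0.5,-0.03,0.004,-0.001,0.5,-0.02,-0.3,-1.1,-0.05,0.007,-0.002,0.5,-0.04,-0.45,-1.7,-0.075,0.01,-0.003,0.5,-0.04,-0.55,-2.3,-0.1,0.013,-0.003,0.5,-0.05,-0.58,-2.9,-0.125,0.016,-0.003,0.5,-0.05,-0.6,-3.5,-0.15,0.02,-0.003,0.5,-0.06,-0.62,-4,-0.17,0.022,-0.003,0.5,-0.06,-0.62,-4.3,-0.183,0.024,-0.003,0.5,-0.06,-0.62,-4.3,-0.183,0.024,-0.003,0.5,-0.06,-0.62,-4.3,-0.183,0.024,-0.003,0.5])

```text
clock: 17.57
eef_pos: [0.4835, -0.3669, 0.079]
ee_rot: [0.753, 0.657, 0.015, -0.015]
ft_force: [0.4, 0.2, -2.6]
gripper_width: 0.0153
```

```bash
python3 - <<'E'
from h import *
im=snap("side","17");crop(im,325,395,130,215,8,"pics/c17.png");snap("wrist","17")
st()
for a in ((.084,0.5),(.078,0),(.077,0)): place(*a)
E
```

```text
neck [ 0.4898 -0.322   0.088 ] far [ 0.5035 -0.219   0.0908] F [-0.58 -0.54 -2.65] tq [-0.247 -0.014 -0.011]
t 17.67 d cm [ 0.02 -0.02 -0.36] rot [-0.018  0.001  0.001] deg 1.1 F [-0.58 -0.54 -2.65] w 0.0155
t 17.67 d cm [ 0.02 -0.02 -0.87] rot [-0.027  0.002  0.001] deg 1.6 F [-0.58 -0.54 -2.65] w 0.0155
t 17.67 d cm [ 0.02 -0.02 -0.97] rot [-0.027  0.002  0.001] deg 1.6 F [-0.58 -0.54 -2.65] w 0.0155
```

View pics/c17.png

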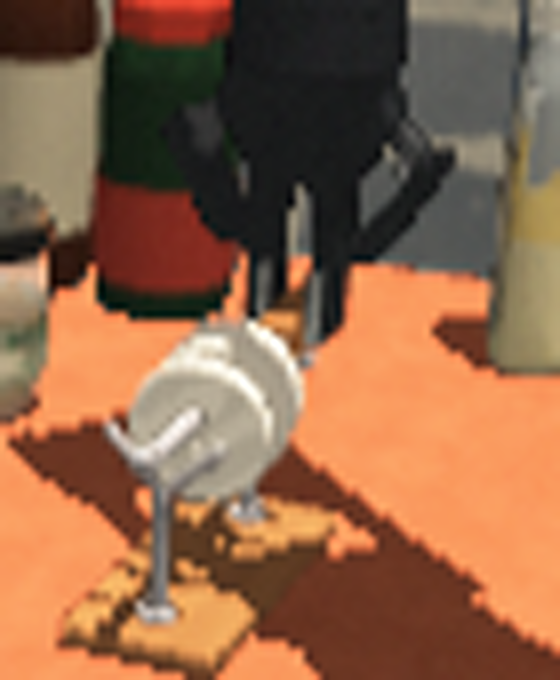

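View pics/wrist17.png

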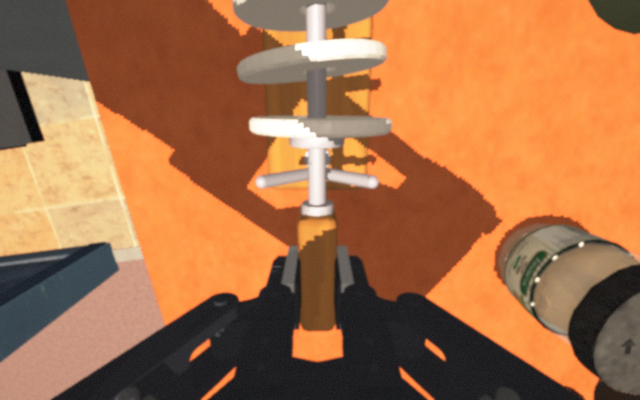

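Emit:
send_rows(commands=[0.01,0,-0.2,-0.009,0.001,0,0.5,0.02,-0.01,-0.4,-0.018,0.001,0,0.5,0.02,-0.02,-0.6,-0.023,0.002,0,0.5,0.02,-0.02,-0.75,-0.027,0.002,0,0.5,0.02,-0.02,-0.87,-0.027,0.002,0,0.5,0.02,-0.02,-0.87,-0.027,0.002,0,0.5,0.02,-0.02,-0.87,-0.027,0.002,0,0.5])

```text
clock: 18.25
eef_pos: [0.4837, -0.3672, 0.0703]
ee_rot: [0.754, 0.657, 0.006, -0.005]
ft_force: [-0.4, 0.2, -2.5]
gripper_width: 0.0153
```

```bash
python3 - <<'E'
from h import *
im=snap("side","18");crop(im,325,395,130,215,8,"pics/c18.png");snap("wrist","18")
st()
for a in ((.078,0),(.076,0)): place(*a)
E
```

```text
neck [ 0.4899 -0.3216  0.0776] far [ 0.5035 -0.2185  0.0777] F [ 0.55  1.06 -1.07] tq [-0.155  0.012  0.067]
t 18.35 d cm [ 0.02 -0.04  0.04] rot [-0.001 -0.     0.   ] deg 0.0 F [ 0.55  1.06 -1.07] w 0.0152
t 18.35 d cm [ 0.02 -0.04 -0.16] rot [-0.001 -0.     0.   ] deg 0.0 F [ 0.55  1.06 -1.07] w 0.0152
```

View pics/c18.png

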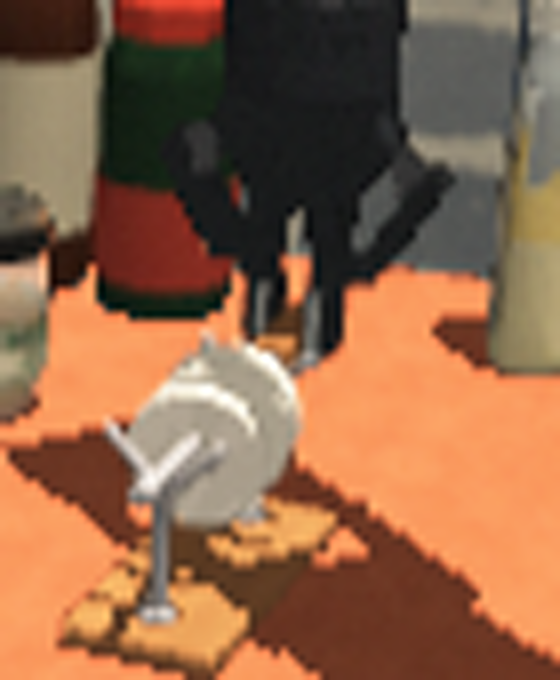

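View pics/wrist18.png

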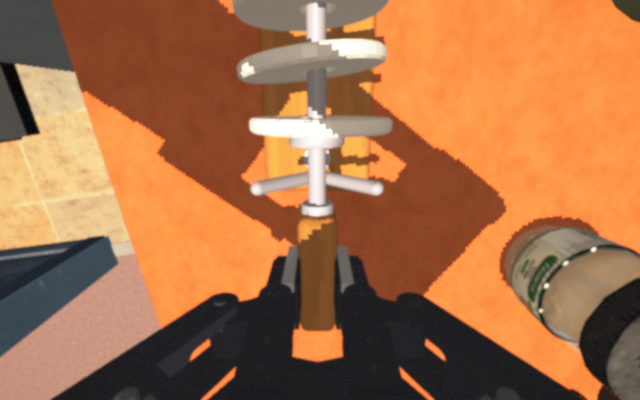

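Emit:
send_rows(commands=[0,0,-0.08,0,0,0,0.5,0,0,-0.15,0,0,0,0.5,0,0,-0.15,0,0,0,0.5,0,0,-0.15,0,0,0,0.5,0,0,-0.15,0,0,0,0.5])

```text
clock: 18.77
eef_pos: [0.4839, -0.3674, 0.0696]
ee_rot: [0.754, 0.657, 0.006, -0.005]
ft_force: [-1.8, 2.6, 3.9]
gripper_width: 0.015
```

```bash
python3 - <<'E'
from h import *
st()
E
```

```text
neck [ 0.49   -0.3218  0.0769] far [ 0.5037 -0.2187  0.0769] F [-1.81  2.61  3.95] tq [0.354 0.23  0.125]
```

Emit:
send_rows(commands=[0,0,0.06,0,0,0,0.5,0,0,0.06,0,0,0,1.3,0,0,0.06,0,0,0,1.8,0,0,0.06,0,0,0,2.5,0,0,0.06,0,0,0,3.5,0,0,0.06,0,0,0,4.5,0,0,0.06,0,0,0,4.5,0,0,0.06,0,0,0,4.5], grip_force=20)

```text
clock: 19.43
eef_pos: [0.4836, -0.3673, 0.0691]
ee_rot: [0.754, 0.657, 0.005, -0.005]
ft_force: [-0.9, 0.2, -1.1]
gripper_width: 0.0449
```

```bash
python3 - <<'E'
from h import *
im=snap("side","19");crop(im,325,395,130,215,8,"pics/c19.png");snap("wrist","19")
st()
E
```

```text
neck [ 0.4898 -0.3217  0.0765] far [ 0.5035 -0.2186  0.0766] F [ 0.55  0.53 -0.36] tq [ 0.042 -0.009  0.04 ]
```

View pics/wrist19.png

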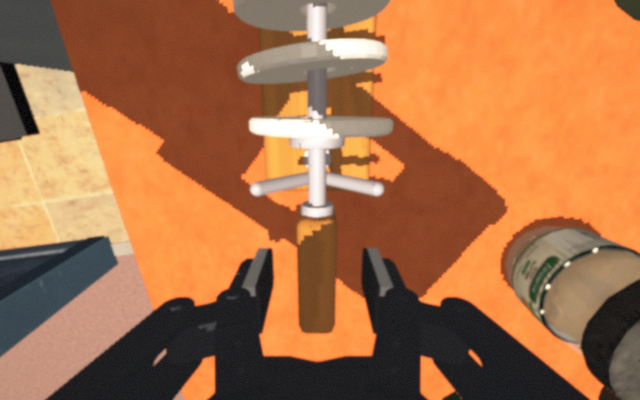

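Emit:
send_rows(commands=[0,0,0.5,0,0,0,4.5,0,0,1.5,0,0,0,4.5,0,0,3,0,0,0,4.5,0,0,5,0,0,0,4.5,-1,0,8,0,0,0,4.5,-3,0,11,0,0,0,4.5,-5,0,14,0,0,0,4.5,-7,0,15,0,0,0,4.5,-8,0,15,0,0,0,4.5,-8,0,15,0,0,0,4.5])

```text
clock: 20.37
eef_pos: [0.4026, -0.3679, 0.2212]
ee_rot: [0.754, 0.656, 0.005, -0.004]
ft_force: [0.6, 0.2, -0.6]
gripper_width: 0.0449
```

```bash
python3 - <<'E'
from h import *
im=snap("side","20");crop(im,325,395,130,215,8,"pics/c20.png");w=snap("wrist","20")
st()
E
```

```text
neck [ 0.4097 -0.3213  0.2256] far [ 0.4234 -0.2182  0.2258] F [-0.42  0.05 -0.49] tq [ 0.029 -0.007 -0.007]
```

View pics/c20.png

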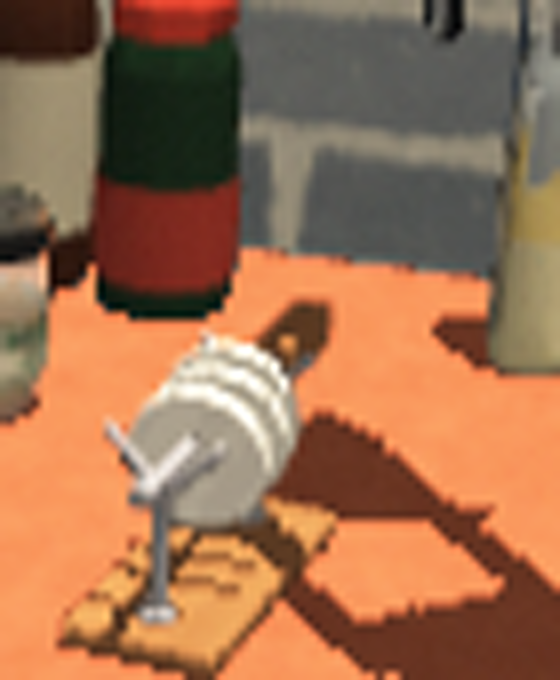

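View pics/wrist20.png

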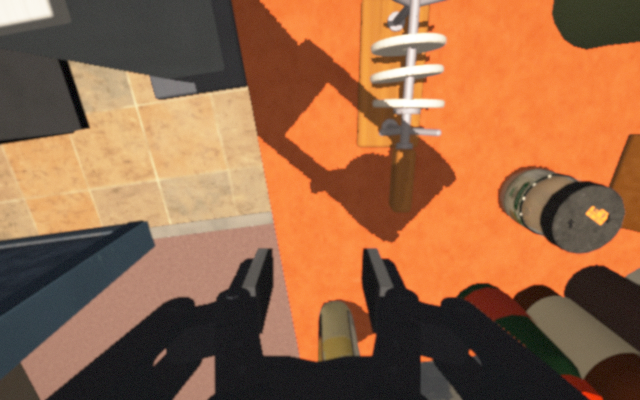

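View pics/side20.png

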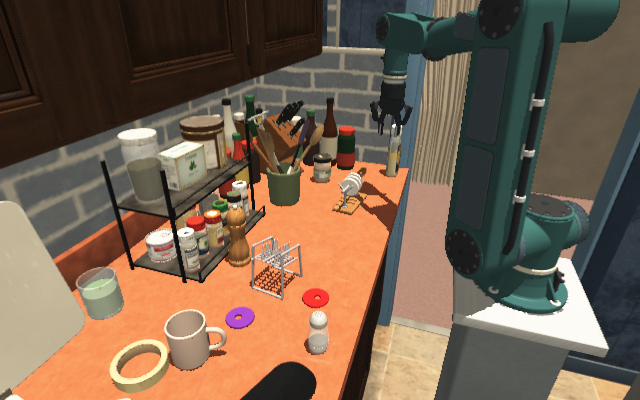

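```bash
python3 - <<'E'
from h import *
w=load("pics/wrist20.pkl");crop(w,345,465,0,220,3,"pics/c21.png")
for q in [(402,205),(403,160),(405,130),(408,104),(409,72),(411,42),(411,20)]: print(q,pt(w,*q).round(4))
E
```

```text
(402, 205) [ 0.4797 -0.3884  0.0896]
(403, 160) [ 0.4832 -0.3467  0.0889]
(405, 130) [ 0.4886 -0.3217  0.0811]
(408, 104) [ 0.4868 -0.2993  0.1013]
(409, 72) [ 0.4892 -0.2752  0.1005]
(411, 42) [ 0.492  -0.2539  0.1004]
(411, 20) [ 0.4994 -0.2343  0.0789]
```

View pics/c21.png

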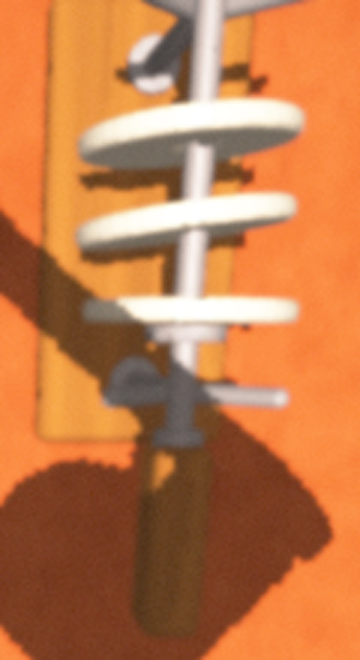

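```bash
python3 - <<'E'
from rig import r
print(r.job_done(), r.read_state()["clock"])
E
```

```text
the job is handed in; nothing more can be done
the job is handed in; nothing more can be done
```

The three coasters are on the spindle, the spindle is resting in both forks of the stand, and the job is handed in at about 20.5 s.

- **Threading:** I read the holes from the wrist camera: low off to -x, mid and high off to +x. I then threaded low, mid and high in turn, shifting and yawing the spindle between coasters. Measured forces stayed at sensor-noise level (a couple of N).
- **Carry and placing:** I lifted all three together along their slots, carried them past the crock on the robot's side, and lowered the spindle until both forks took the load. That was about 6–7 N of contact. I then released and backed away.
- **Last checks:** The neck sits over the right fork, at y ≈ -0.322, and the rod over the left fork, at y ≈ -0.219, about level. The coasters hang between them at y ≈ -0.299, -0.275 and -0.254, with the low one against the collar. The rack is empty, the other things look undisturbed, and the gripper touches nothing.
- **Disagreements:** The coasters leaned about 18° in the rack, not 15°. My first estimate of how the spindle sat in the grip came from an unsettled reading, which put the tip about 2.6 mm off in height. I corrected it before the spindle touched anything.
- **Not seen directly:** In the last pictures the tip beyond the left fork is mostly hidden. I take its position from the measured pose and the visible rod.

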